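# Rinsed brush pots onto the drying stand

## Task

Dry the rinsed square brush pots in the drying stand: swing its cam lever free, draw the peg carriage right out to its stop, and put every square pot mouth-down over a peg of its own, standing flat on the deck. Once all are on, slide the loaded carriage fully home under the hood and swing the lever back to locked. Leave the jars, the round cup and the spatula where they are.

Things in the scene. Friction and masses are not known exactly. Their poses are not given: they have to be found in the camera images.
- stand: Drying stand fixed to the bench: grey base 10 mm thick, white blower housing 75 mm tall at its back, clear hood over the rear half (roof 175 to 181 mm up, front edge at x = -40 mm, open on its right side). Origin on the bench under the middle peg's home position; x points into the hood (to the robot's left), y towards the robot, z up. The base spans x -205 to 70, y -140 to 140 mm.
- pot0: Square white pot, 54 x 54 x 100 mm long, walls 4 mm, open at one end, a dark rubber foot band at the other, 0.08 to 0.17 kg. Origin at mid-length on its long axis; x runs along that axis from the closed base (at -50 mm) to the open mouth (at +50 mm); y, z square to its flat sides. It lies at first on a flat side (origin 27 mm up), mouth roughly to the robot's left. One may be absent.
- pot1: Square white pot, 54 x 54 x 100 mm long, walls 4 mm, open at one end, a dark rubber foot band at the other, 0.08 to 0.17 kg. Origin at mid-length on its long axis; x runs along that axis from the closed base (at -50 mm) to the open mouth (at +50 mm); y, z square to its flat sides. It lies at first on a flat side (origin 27 mm up), mouth roughly to the robot's left. One may be absent.
- pot2: Square white pot, 54 x 54 x 100 mm long, walls 4 mm, open at one end, a dark rubber foot band at the other, 0.08 to 0.17 kg. Origin at mid-length on its long axis; x runs along that axis from the closed base (at -50 mm) to the open mouth (at +50 mm); y, z square to its flat sides. It lies at first on a flat side (origin 27 mm up), mouth roughly to the robot's left. One may be absent.
- peg0 (a point): Farthest (from the robot) drying peg: white, round, 20 mm thick, 70 mm tall. This point: peg axis at its foot, on the carriage's flat deck (30 mm above the bench; 75 mm of it lie on the pull's side of the peg row, 50 mm beyond). z up, x along the slide, into the hood. The pegs stand in a row 90 mm apart. A pot inverted flat on the deck has its origin 50 mm above this point.
- peg1 (a point): Middle drying peg: white, round, 20 mm thick, 70 mm tall. This point: peg axis at its foot, on the carriage's flat deck (30 mm above the bench; 75 mm of it lie on the pull's side of the peg row, 50 mm beyond). z up, x along the slide, into the hood. The pegs stand in a row 90 mm apart. A pot inverted flat on the deck has its origin 50 mm above this point.
- peg2 (a point): Nearest drying peg: white, round, 20 mm thick, 70 mm tall. This point: peg axis at its foot, on the carriage's flat deck (30 mm above the bench; 75 mm of it lie on the pull's side of the peg row, 50 mm beyond). z up, x along the slide, into the hood. The pegs stand in a row 90 mm apart. A pot inverted flat on the deck has its origin 50 mm above this point.
- pull (a point): Middle of the top of the carriage's black pull: a block 14 mm thick along the slide and 76 mm wide across it, from 15 to 59 mm above the bench, 48 mm clear of the deck, 130 mm before the peg row. Moves with the carriage.
- carriage (a joint): Travel of the peg carriage, m: 0 = fully home with the pegs under the hood, 0.10 = drawn out to its stop to the robot's right (along -x of the stand). It slides stiffly, about 2 to 3 N, and stays where it is left; the cam of the lever stops it while the lever is locked.
- lever (a joint): Angle of the cam lever, rad: 0 = locked (the arm points away from the robot, along -y of the stand, across the carriage's front edge), 1.57 = free (the arm points to the right, away from the hood, along -x of the stand). Vertical axis, clockwise from above as it is freed; 0.06 N m, stays where left. Swing it all the way, or its cam catches the carriage.
- lever_knob (a point): Top centre of the black upright knob at the end of the lever's arm: 18 mm across, its top 82 mm above the bench, its graspable height the upper 38 mm. It is 74 mm from the lever's pivot. The frame turns with the lever.
- lever_hinge (a point): Point on the vertical pivot axis of the cam lever, on the robot's side of the stand, 60 mm above the bench.
- jar0: Bystander: a small clear jar of ceramic powder with a teal screw lid, 52 mm across and 51 mm tall; origin at the centre of its underside.
- jar1: Bystander: a small clear jar of ceramic powder with a teal screw lid, 52 mm across and 51 mm tall; origin at the centre of its underside.
- jar2: Bystander: a small clear jar of ceramic powder with a teal screw lid, 52 mm across and 51 mm tall; origin at the centre of its underside.
- jar3: Bystander: a small clear jar of ceramic powder with a teal screw lid, 52 mm across and 51 mm tall; origin at the centre of its underside.
- jar4: Bystander: a small clear jar of ceramic powder with a teal screw lid, 52 mm across and 51 mm tall; origin at the centre of its underside.
- beaker: Bystander: a white round cup, 70 mm across its rim and 85 mm tall, standing upright; origin at the centre of its underside.
- spatula: Bystander: a spatula 190 mm long lying on the bench along its own x; origin under its middle.
Mind the look-alikes: they are no part of the job. Leave any purple look-alike of the pot2 alone.

How it is judged (in metres and radians):
On the way, in this order (a step that is already met when the one before it is completed fails the run):
1. the cam lever is swung free with the carriage still home (value of joint lever above 1.1 rad and value of joint carriage below 0.015 m), for 0.1 s.
2. the carriage is drawn out to its stop (value of joint carriage above 0.092 m), for 0.2 s.
3. every pot stands mouth-down over a peg, let go, with the carriage still out (value of joint carriage above 0.07 m and ((horizontal distance between pot0 and peg0 below 0.024 m and z of pot0 in the frame of peg0 below 0.057 m and angle between pot0's own x axis and vertical above 3 rad) or (horizontal distance between pot0 and peg1 below 0.024 m and z of pot0 in the frame of peg1 below 0.057 m and angle between pot0's own x axis and vertical above 3 rad) or (horizontal distance between pot0 and peg2 below 0.024 m and z of pot0 in the frame of peg2 below 0.057 m and angle between pot0's own x axis and vertical above 3 rad)) and ((horizontal distance between pot1 and peg0 below 0.024 m and z of pot1 in the frame of peg0 below 0.057 m and angle between pot1's own x axis and vertical above 3 rad) or (horizontal distance between pot1 and peg1 below 0.024 m and z of pot1 in the frame of peg1 below 0.057 m and angle between pot1's own x axis and vertical above 3 rad) or (horizontal distance between pot1 and peg2 below 0.024 m and z of pot1 in the frame of peg2 below 0.057 m and angle between pot1's own x axis and vertical above 3 rad)) and ((horizontal distance between pot2 and peg0 below 0.024 m and z of pot2 in the frame of peg0 below 0.057 m and angle between pot2's own x axis and vertical above 3 rad) or (horizontal distance between pot2 and peg1 below 0.024 m and z of pot2 in the frame of peg1 below 0.057 m and angle between pot2's own x axis and vertical above 3 rad) or (horizontal distance between pot2 and peg2 below 0.024 m and z of pot2 in the frame of peg2 below 0.057 m and angle between pot2's own x axis and vertical above 3 rad)) and contact force between the fingers and pot0 below 0.1 N and contact force between the fingers and pot1 below 0.1 N and contact force between the fingers and pot2 below 0.1 N), for 0.3 s.
4. the loaded carriage is slid fully home (value of joint carriage below 0.006 m and ((horizontal distance between pot0 and peg0 below 0.024 m and z of pot0 in the frame of peg0 below 0.057 m and angle between pot0's own x axis and vertical above 3 rad) or (horizontal distance between pot0 and peg1 below 0.024 m and z of pot0 in the frame of peg1 below 0.057 m and angle between pot0's own x axis and vertical above 3 rad) or (horizontal distance between pot0 and peg2 below 0.024 m and z of pot0 in the frame of peg2 below 0.057 m and angle between pot0's own x axis and vertical above 3 rad)) and ((horizontal distance between pot1 and peg0 below 0.024 m and z of pot1 in the frame of peg0 below 0.057 m and angle between pot1's own x axis and vertical above 3 rad) or (horizontal distance between pot1 and peg1 below 0.024 m and z of pot1 in the frame of peg1 below 0.057 m and angle between pot1's own x axis and vertical above 3 rad) or (horizontal distance between pot1 and peg2 below 0.024 m and z of pot1 in the frame of peg2 below 0.057 m and angle between pot1's own x axis and vertical above 3 rad)) and ((horizontal distance between pot2 and peg0 below 0.024 m and z of pot2 in the frame of peg0 below 0.057 m and angle between pot2's own x axis and vertical above 3 rad) or (horizontal distance between pot2 and peg1 below 0.024 m and z of pot2 in the frame of peg1 below 0.057 m and angle between pot2's own x axis and vertical above 3 rad) or (horizontal distance between pot2 and peg2 below 0.024 m and z of pot2 in the frame of peg2 below 0.057 m and angle between pot2's own x axis and vertical above 3 rad))), for 0.2 s.
5. the lever is swung back to locked (value of joint lever below 0.2 rad and value of joint carriage below 0.008 m), for 0.2 s.
At the end, for the whole second after the job is handed in: Every pot present stands mouth-down over a peg (origin within 24 mm of the peg's axis and no more than 57 mm above its foot, within 0.14 rad of vertical), at rest; the carriage is home (below 8 mm) and the lever locked (below 0.2 rad) (all of step 5 and ((horizontal distance between pot0 and peg0 below 0.024 m and z of pot0 in the frame of peg0 below 0.057 m and angle between pot0's own x axis and vertical above 3 rad) or (horizontal distance between pot0 and peg1 below 0.024 m and z of pot0 in the frame of peg1 below 0.057 m and angle between pot0's own x axis and vertical above 3 rad) or (horizontal distance between pot0 and peg2 below 0.024 m and z of pot0 in the frame of peg2 below 0.057 m and angle between pot0's own x axis and vertical above 3 rad)) and ((horizontal distance between pot1 and peg0 below 0.024 m and z of pot1 in the frame of peg0 below 0.057 m and angle between pot1's own x axis and vertical above 3 rad) or (horizontal distance between pot1 and peg1 below 0.024 m and z of pot1 in the frame of peg1 below 0.057 m and angle between pot1's own x axis and vertical above 3 rad) or (horizontal distance between pot1 and peg2 below 0.024 m and z of pot1 in the frame of peg2 below 0.057 m and angle between pot1's own x axis and vertical above 3 rad)) and ((horizontal distance between pot2 and peg0 below 0.024 m and z of pot2 in the frame of peg0 below 0.057 m and angle between pot2's own x axis and vertical above 3 rad) or (horizontal distance between pot2 and peg1 below 0.024 m and z of pot2 in the frame of peg1 below 0.057 m and angle between pot2's own x axis and vertical above 3 rad) or (horizontal distance between pot2 and peg2 below 0.024 m and z of pot2 in the frame of peg2 below 0.057 m and angle between pot2's own x axis and vertical above 3 rad)) and linear speed of each of pot0, pot1, pot2 below 0.03 m/s); the robot touches nothing.
It fails at once if a jar, the round cup or the spatula is knocked aside (over 50 mm) or over (distance of any of jar0, jar1, jar2, jar3, jar4, beaker, spatula from where it was at the start of the episode above 0.05 m or angle between any of jar0, jar1, jar2, jar3, jar4, beaker's own z axis and vertical above 0.8 rad).
Of pot0, pot1, pot2 only 2 to 3 are there at a start; the rules pass over those that are not, and their reading is None.
At some moment in a run one of pot0, pot1, pot2 may be knocked a few centimetres aside while the robot is not near it.
It also fails if it takes over 208 s, if anything falls off the work surface, if the arm or the gripper's body presses on something with over 40 N, if the wrist force passes 120 N, or if a joint passes its speed limit or range.

## Robot

A 6-joint arm with a two-finger parallel gripper is mounted at the origin on the work surface. World frame = base frame: x ahead of the robot, y to its left, z up, the work surface at z = 0. Lengths are in m, angles in degrees, forces in N, time in s.
With the tool pointing down it reaches from about 0.35 to 0.875 m from the base axis. Payload 4.2 kg.
Tool frame: the origin (TCP) lies on the centre line of the jaws, within the pads' length; the fingertips stand r.tip_extent ahead of it and the grasp point (between the pads) lies 11 mm behind it (r.tip_extent is the distance from the TCP to the fingertips, in m); z points along the fingers, y is the line along which they close (so a half turn about z gives the same grasp; the last joint's range is limited). The gripper opens to 87 mm and grips with 3 to 60 N. Pads are 19 mm wide; open, the fingers measure 117 mm over their backs; the gripper's body (75 mm by 190 mm) begins 51 mm behind the grasp point.
Start: joints at [79.274, 22.042, 0.453, 0, -68.411, -14.817], TCP at [0.269, 0.564, 0.231] pointing down, gripper open.
Joint ranges: [-179.83, 179.83], [-69.29, 118.12], [-61.27, 80.66], [-181.25, 117.63], [-171.15, -9.14], [-177.46, 177.46]. Speed limits (degrees/s): [159.86, 159.86, 180, 180, 180, 180].

## Interface

Orientations are given as a 3x3 rotation matrix whose columns are the frame's x, y, z axes.
In Python, from station import r gives the robot as it stands.
- The arm moves only by the shell command python3 -m jog 'ROWS'. ROWS is text: rows parted by semicolons, each of 5 numbers parted by spaces: the opening, from 0 (shut) to 1 (fully open), then the shift along the world's x, y, z in mm, then the turn about the world's z in degrees. In form: hand dx dy dz roll; .... A call has 1 to 5 rows; each row shifts and turns the commanded pose from where the row before left it; what a row does not reach is not made up. A row lasts 1/8 s, in which the tool goes at most 62.5 mm and 10.7 degrees, less where a joint would pass 70% of its speed; a pose out of reach is approached as far as the arm can. A call is refused whole if a number of a shift passes 62.5 or a number of a turn 10.7, either way. A call with a gripper value outside its range is refused whole. The fingers move at their own pace and stop on an object; the grip force is fixed at half the most. Time passes only in rows, so rows that do not move let the fingers close. It gives the time, the measured TCP pose, the force, the opening and the grip force at its end, in the units of the state.
- r.sense(): the state, without advancing time (a new reading comes with each control period).
- r.capture(name): name is "scene" or "side" or "wrist"; returns a dict with "pixels" (420x560x3 uint8, red, green, blue), "fovy" (degrees; the focal length in pixels is half the picture's height over the tangent of half this angle, whatever the lens; pixels are square), "cx", "cy" (the principal point, pixels), "k1" (the pictures are not rectified: a ray, as slopes to the right and down, at radius r is drawn at 1 + k1 r^2 times it, then the intrinsics apply), "origin" and "orientation" of the camera in the world; the wrist camera has in their place "T_tool_cam" (4x4, takes a point from camera to tool coordinates, whose origin is the TCP and whose axes are the flange's). Camera axes: x right, y down, z forward; pixel columns grow to the right and rows downward; lengths in m; the calibration is good to about 2 mm. A picture is of the moment at which its call begins: read the wrist's pose just before it. There is no depth.
- r.finish_job(): hands the job in; it is judged then, once.
The state is a dict: "time_s": time; "joints": joint angles; "joint_velocities": joint speeds; "effort": joint torques, N m; "tcp_pos": TCP position; "ee_rot": TCP orientation; "wrist_force": force on the tool from outside, world axes, zero at the start; "moment": the same for the moment, N m; "gripper_width": opening from 0.0 (shut) to 1.0 (fully open); "gripper_force": force on a finger pad.
Only numpy, scipy, OpenCV 4.12 (cv2) and the standard library are available. Lean on these libraries where they do the work, as an engineer would, in place of code of your own. Each camera call takes 0.05 s, during which the arm holds its last target. There are 200 camera calls.

## Working session

There is one attempt and no reset: what is moved stays moved. The work goes in short steps, Python scripts to look and compute and a shell command to move; the robot and the scene stay as the last step left them, time stands still between calls to the robot, and variables do not carry over. Pictures are saved under pics/ and viewed, at most 14 in all, crops included, and the job is handed in when it is done.

```bash
ls; mkdir -p pics
cat > h.py <<'E'
import numpy as np,cv2
from station import r
def cap(n,save=None):
    s=r.sense(); c=r.capture(n); im=c["pixels"]
    c["f"]=im.shape[0]/2/np.tan(np.radians(c["fovy"])/2)
    if "T_tool_cam" in c:
        T=np.array(c["T_tool_cam"]); R=np.array(s["ee_rot"]); c["R"]=R@T[:3,:3]; c["o"]=np.array(s["tcp_pos"])+R@T[:3,3]
    else: c["R"]=np.array(c["orientation"]); c["o"]=np.array(c["origin"])
    if save: cv2.imwrite(f"pics/{save}.png",im[:,:,::-1])
    return c
def ray(c,u,v):
    K=np.array([[c["f"],0,c["cx"]],[0,c["f"],c["cy"]],[0,0,1.]])
    p=cv2.undistortPoints(np.array([[[u,v]]],float),K,np.array([c["k1"],0,0,0]))[0,0]
    return c["R"]@np.array([p[0],p[1],1.])
def onz(c,u,v,z):
    d=ray(c,u,v); return c["o"]+d*(z-c["o"][2])/d[2]
def proj(c,P):
    q=c["R"].T@(np.array(P)-c["o"]); x,y=q[:2]/q[2]; k=1+c["k1"]*(x*x+y*y)
    return np.array([c["f"]*x*k+c["cx"],c["f"]*y*k+c["cy"]])
def tri(c1,p1,c2,p2):
    d1,d2=ray(c1,*p1),ray(c2,*p2); A=np.stack([d1,-d2],1); t=np.linalg.lstsq(A,c2["o"]-c1["o"],rcond=None)[0]
    a,b=c1["o"]+t[0]*d1,c2["o"]+t[1]*d2; return (a+b)/2,np.linalg.norm(a-b)
E
python3 - <<'E'
from h import *
for n in ("scene","side","wrist"):
    c=cap(n,n+"0"); print(n,c["o"].round(3),c["R"].round(2).tolist(),c["f"],c["k1"],c["cx"],c["cy"])
print(r.tip_extent,r.sense())
a=[cv2.imread(f"pics/{n}0.png") for n in("scene","side")]
E
```

```text
pics
scene [1.206 0.06  1.23 ] [[-0.13, 0.85, -0.52], [0.99, 0.11, -0.06], [0.01, -0.52, -0.85]] 423.9788269588779 -0.0003742283444259429 273.53211361256507 217.58477137018446
side [ 0.429 -1.085  0.845] [[1.0, -0.02, 0.05], [-0.05, -0.58, 0.81], [0.02, -0.81, -0.58]] 444.27843261511583 0.02498306521729624 282.0180248604814 200.89210045693537
wrist [0.341 0.53  0.383] [[-0.43, -0.86, -0.26], [-0.9, 0.42, 0.12], [0.0, 0.29, -0.96]] 333.9647110279371 -0.06569390824611668 274.3588593279816 211.96061156443284
0.008 {'time_s': 0.15, 'joints': array([ 7.92742721e+01,  2.20801921e+01,  3.98545231e-01, -2.06518577e-02,
       -6.84102020e+01, -1.48170775e+01]), 'joint_velocities': array([-0.09199993, -0.1143283 ,  0.14049981,  0.11955942,  0.09647731,
       -0.06001775]), 'effort': array([ 3.62952424e-04, -3.91053808e+01,  1.87588030e+01,  4.22235087e+00,
        1.23749720e-02, -1.33188141e-04]), 'tcp_pos': array([0.269283  , 0.56353614, 0.22972071]), 'ee_rot': array([[ 9.02206116e-01, -4.31304685e-01, -6.27638235e-04],
       [-4.31305133e-01, -9.02204852e-01, -1.51266080e-03],
       [ 8.61594271e-05,  1.63543541e-03, -9.99998659e-01]]), 'wrist_force': array([-0.56431203, -0.75301586,  0.70796517]), 'moment': array([ 0.04259322, -0.01693077,  0.02602049]), 'gripper_force': 0.0, 'gripper_width': 0.9992180934130159}
```

View pics/scene0.png

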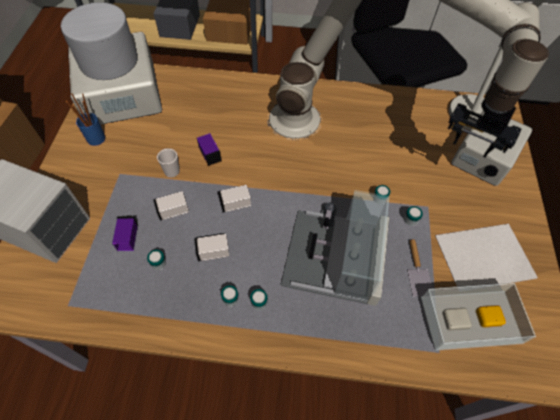

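View pics/side0.png

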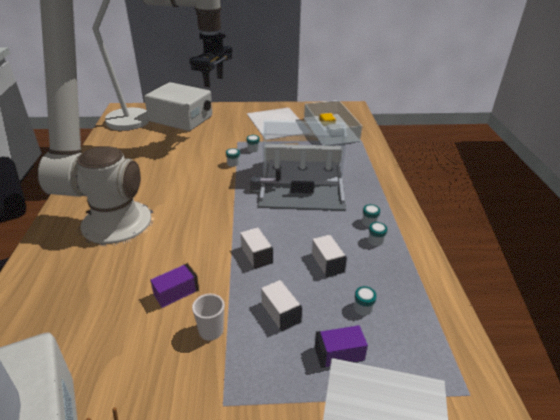

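Run:
```python
from h import *
a=cv2.imread("pics/scene0.png");b=cv2.imread("pics/side0.png")
A=cv2.resize(a[165:310,150:400],None,fx=3.2,fy=3.2,interpolation=3)[:,:800]
cv2.imwrite("pics/sc_crop.png",A)
B=cv2.resize(b[115:335,225:395],None,fx=2.72,fy=2.72,interpolation=3)
C=cv2.resize(b[115:215,245:355],None,fx=3,fy=3,interpolation=3)
D=np.zeros((600,800,3),np.uint8);D[:B.shape[0],:B.shape[1]]=B;D[:C.shape[0],464:464+C.shape[1]]=C
cv2.imwrite("pics/sd_crop.png",D)
```

```text
(no output)
```

View pics/sc_crop.png

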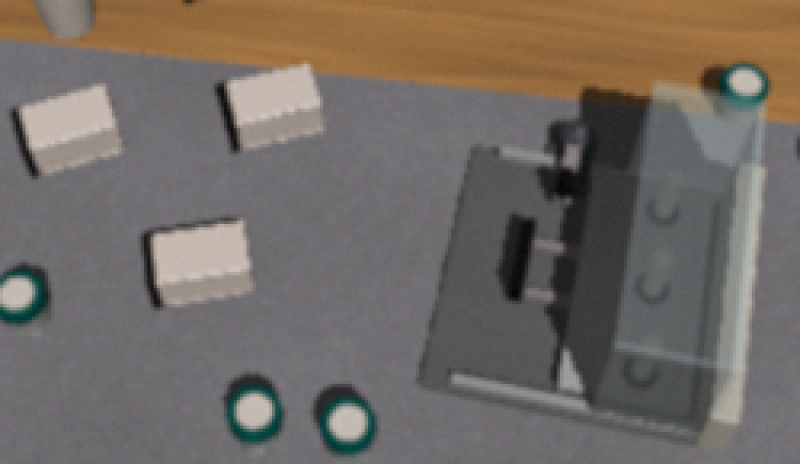

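View pics/sd_crop.png

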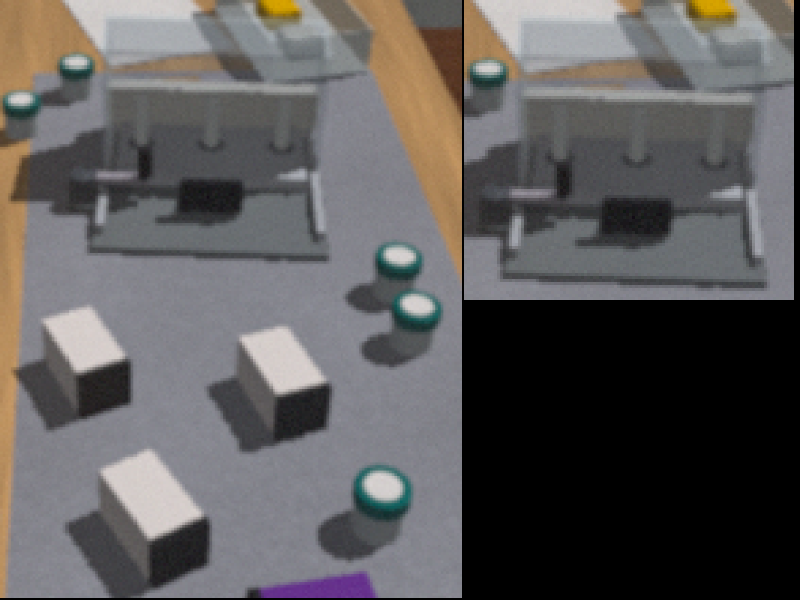

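Scene crop: pots at about (70,130), (273,105) and (200,262), base bands (dark) to the left, stand base front corners (474,148) and (420,383), hinge (568,132), knob (565,178), pull (517,255). The side crop agrees: three white pots with dark base faces, the hinge left and the knob at (563,165) in the inset.

Run:
```python
from h import *
c=cap("scene");s=cap("side")
S=lambda u,v:(150+u/3.2,165+v/3.2); I=lambda u,v:(245+(u-464)/3,115+v/3)
n=onz(c,*S(474,148),.01);f=onz(c,*S(420,383),.01)
n2=onz(s,*I(503,278),.01);f2=onz(s,*I(765,284),.01)
print("base corners",n.round(4),f.round(4),np.linalg.norm(n-f),n2.round(4),f2.round(4),np.linalg.norm(n2-f2))
ey=(n-f)/np.linalg.norm(n-f); ex=np.array([-ey[1]*-1*-1,0,0])
ang=np.degrees(np.arctan2(ey[1],ey[0])); print("ey dir",ang)
for nm,p,q in [("knob",S(565,168),I(563,162)),("pullTL",S(513,216),I(603,200)),("pullTR",S(507,294),I(671,201)),("hinge",S(568,127),I(490,190))]:
    P,e=tri(c,p,s,q);print(nm,P.round(4),e.round(4))
# pots
for nm,cc in(("scene",c),("side",s)):
    im=cc["pixels"].astype(int); hsv=cv2.cvtColor(cc["pixels"],cv2.COLOR_RGB2HSV)
    m=((hsv[...,2]>165)&(hsv[...,1]<60)).astype(np.uint8)
    cs,_=cv2.findContours(m,0,1)
    for k in cs:
        a=cv2.contourArea(k)
        if 120<a<1200:
            (x,y),_,_=cv2.minAreaRect(k)
            W=onz(cc,x,y,.054)
            if W[0]<.3 or W[0]>.75 or W[1]>.2 or W[1]<-.6: continue
            pts=np.array([onz(cc,*p,.054)[:2] for p in k[:,0]],np.float32)
            R=cv2.minAreaRect(pts*1000); print(nm,a,(round(x),round(y)),np.round(R[0]),np.round(R[1]),round(R[2],1))
```

```text
base corners [0.4318 0.0535 0.01  ] [0.7041 0.0275 0.01  ] 0.27355293872685155 [0.428  0.0452 0.01  ] [0.7029 0.0256 0.01  ] 0.2756163622841972
ey dir 174.5515280899314
knob [0.4949 0.1449 0.0908] 0.0005
pullTL [0.5385 0.1006 0.0674] 0.0064
pullTR [0.6159 0.104  0.0597] 0.015
hinge [0.4174 0.1489 0.0518] 0.0048
scene 417.5 (212, 244) [ 614. -201.] [57. 89.] 17.5
scene 348.0 (171, 202) [ 476. -369.] [58. 88.] 27.0
scene 333.5 (235, 194) [ 420. -163.] [58. 88.] 23.5
side 619.0 (280, 296) [ 476. -364.] [54. 90.] 27.4
side 407.5 (328, 246) [ 614. -195.] [54. 90.] 17.8
side 388.0 (255, 239) [ 419. -156.] [54. 90.] 23.7
```

```bash
python3 -m jog '1 25 -46 10 -10.7; 1 25 -46 10 -10.7; 1 25 -46 10 -10.7; 1 25 -46 10 -10.7; 1 25 -46 0 -10.7' && python3 -m jog '1 25 -46 0 -10.7; 1 25 -46 0 0; 1 25 -46 0 0; 1 25 -46 0 0; 1 0 0 0 0'; python3 -m jog '1 0 0 0 0;1 0 0 0 0'
python3 - <<'E'
from h import *
c=cap("wrist","w1"); s=r.sense(); print(s["tcp_pos"],s["ee_rot"].round(3).tolist(),c["o"],c["R"].round(2).tolist())
E
```

```text
time_s: 0.88
tcp_pos: [0.3953, 0.3327, 0.2716]
ee_rot: [[0.184, -0.983, 0.001], [-0.983, -0.184, 0.002], [-0.001, -0.002, -1.0]]
wrist_force: [0.1, -0.4, 0.9]
gripper_width: 0.998
gripper_force: 0.0
time_s: 1.5
tcp_pos: [0.4953, 0.1471, 0.2703]
ee_rot: [[-0.001, -1.0, -0.0], [-1.0, 0.001, -0.0], [0.0, 0.0, -1.0]]
wrist_force: [0.1, -1.0, 0.1]
gripper_width: 1.003
gripper_force: 0.0
time_s: 1.75
tcp_pos: [0.4941, 0.1507, 0.2706]
ee_rot: [[0.006, -1.0, 0.0], [-1.0, -0.006, 0.0], [-0.0, -0.0, -1.0]]
wrist_force: [-0.4, 0.0, -0.2]
gripper_width: 1.0
gripper_force: 0.0
[0.49406885 0.15087743 0.27059615] [[0.006, -1.0, 0.0], [-1.0, -0.006, 0.0], [-0.0, -0.0, -1.0]] [0.49539456 0.07167331 0.42423849] [[-1.0, -0.0, -0.0], [-0.0, 0.96, 0.29], [-0.0, 0.29, -0.96]]
```

View pics/w1.png

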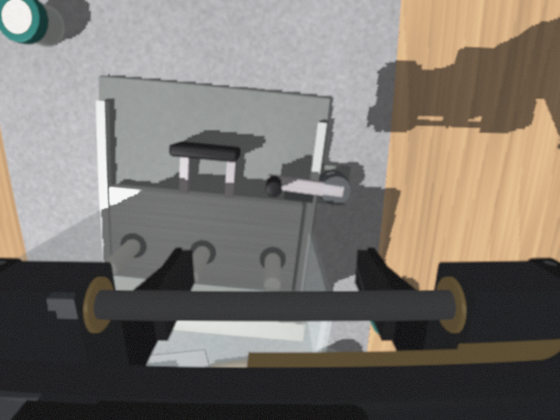

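Wrist view: base front corners (100,76) and (331,97), knob top (273,184), hinge (333,188), pull top (170..240, ~150), the three pegs under the hood at (132,242), (203,250), (272,257).

Run:
```python
from h import *
c=cap("wrist"); 
f=onz(c,100,77,.01);n=onz(c,331,98,.01); print(f,n,np.linalg.norm(f-n))
ey=(n-f)/np.linalg.norm(n-f); print("yaw",np.degrees(np.arctan2(ey[1],ey[0]))-90)
print("knob",onz(c,273,184,.082),"hinge",onz(c,333,186,.06))
a,b=onz(c,170,146,.059),onz(c,240,152,.059);print("pull",a,b,np.linalg.norm(a-b))
ex=np.array([ey[1],-ey[0],0]); O=(f+n)/2+.205*ex; print("O",O,"pull from O",(( a+b)/2-O)@ex,((a+b)/2-O)@ey)
k=onz(c,273,184,.082)-O; print("knob in stand",k@ex,k@ey)
for u,v in((132,241),(203,250),(272,257)):
    p=onz(c,u,v,.1)-O; print(p@ex,p@ey)
```

```text
[0.70295384 0.02937583 0.01      ] [0.42859715 0.05439642 0.01      ] 0.2754952242648894
yaw 84.78919437576954
knob [0.49668729 0.14370173 0.082     ] hinge [0.4298582  0.15021163 0.06      ]
pull [0.60895225 0.10671745 0.059     ] [0.53275377 0.11323045 0.059     ] 0.07647631994041765
O [0.58439368 0.24603892 0.01      ] pull from O -0.13673241821179136 0.0011272346862801822
knob in stand -0.10987978943913077 0.07804962243992421
-0.03886453799069606 -0.06453343547137255
-0.03621220992077287 0.011020564310054614
-0.03532344371859927 0.08412905167388894
```

```bash
python3 -m jog '0.5 2.7 -7 -60 0; 0.5 0 0 -60 0; 0.5 0 0 -50 0; 0.5 0 0 -39 0; 0.5 0 0 0 0' && python3 -m jog '0 0 0 0 0; 0 0 0 0 0; 0 0 0 0 0;0 0 0 0 0'
```

```text
time_s: 2.48
tcp_pos: [0.4951, 0.1424, 0.0591]
ee_rot: [[0.006, -1.0, -0.006], [-1.0, -0.006, -0.004], [0.004, 0.006, -1.0]]
wrist_force: [-0.1, -0.3, 0.6]
gripper_width: 0.541
gripper_force: 0.0
time_s: 2.98
tcp_pos: [0.4954, 0.1426, 0.0626]
ee_rot: [[0.004, -1.0, -0.003], [-1.0, -0.004, -0.001], [0.001, 0.003, -1.0]]
wrist_force: [-6.3, 1.1, 7.7]
gripper_width: 0.198
gripper_force: 30.0
```

```bash
python3 -m jog '0 -2 -9.5 0 0; 0 -2 -9.5 0 0; 0 -4.5 -8.5 0 0; 0 -4.5 -8.5 0 0; 0 -6.5 -7 0 0' && python3 -m jog '0 -6.5 -7 0 0; 0 -8 -5.2 0 0; 0 -8 -5.2 0 0;0 -9.2 -3 0 0;0 -9.2 -3 0 0' && python3 -m jog '0 -9.6 -.4 0 0; 0 -9.6 -.4 0 0; 0 -5 1 0 0; 0 0 0 0 0'
```

```text
time_s: 3.6
tcp_pos: [0.4791, 0.1012, 0.0626]
ee_rot: [[0.005, -1.0, 0.005], [-1.0, -0.005, 0.003], [-0.003, -0.005, -1.0]]
wrist_force: [2.0, 2.0, -2.7]
gripper_width: 0.186
gripper_force: 29.2
time_s: 4.22
tcp_pos: [0.436, 0.0717, 0.0624]
ee_rot: [[0.005, -1.0, -0.003], [-1.0, -0.005, -0.007], [0.007, 0.003, -1.0]]
wrist_force: [6.3, -23.2, 8.1]
gripper_width: 0.105
gripper_force: 27.3
time_s: 4.72
tcp_pos: [0.413, 0.0687, 0.0623]
ee_rot: [[0.007, -1.0, -0.002], [-1.0, -0.007, -0.013], [0.013, 0.002, -1.0]]
wrist_force: [24.8, -43.6, 0.2]
gripper_width: 0.007
gripper_force: 26.0
```

```bash
python3 -m jog '0 0 -15 0 0; 0 0 0 60 0; 0 0 0 60 0; 0.5 0 0 60 0; 0.5 0 0 0 0' && python3 -m jog '.5 20 10 0 0;.5 0 0 0 0;.5 0 0 0 0'
python3 - <<'E'
from h import *
c=cap("wrist","w2")
E
```

```text
time_s: 5.35
tcp_pos: [0.4141, 0.0621, 0.2462]
ee_rot: [[0.005, -1.0, 0.009], [-1.0, -0.005, 0.004], [-0.004, -0.009, -1.0]]
wrist_force: [-0.4, -0.1, -1.1]
gripper_width: 0.151
gripper_force: 0.0
time_s: 5.72
tcp_pos: [0.4312, 0.071, 0.2404]
ee_rot: [[0.004, -1.0, -0.003], [-1.0, -0.004, -0.001], [0.001, 0.003, -1.0]]
wrist_force: [0.3, -0.0, -0.2]
gripper_width: 0.462
gripper_force: 0.0
```

View pics/w2.png

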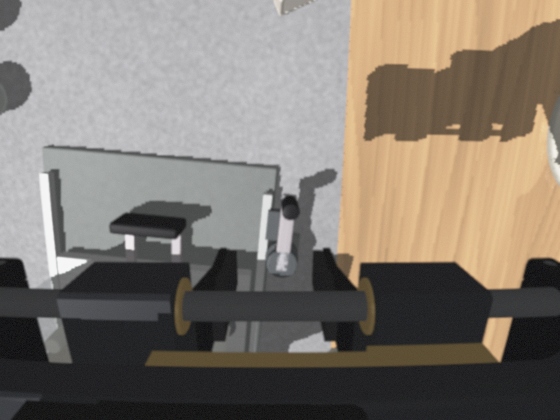

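Wrist view: the lever now points out, knob (290,203), hinge (283,263); the carriage pull is still at home (115..185, ~220).

Run:
```python
from h import *
c=cap("wrist")
k=onz(c,290,202,.082);h=onz(c,282,263,.06); print(k,h,np.degrees(np.arctan2(*(k-h)[[1,0]])),np.linalg.norm(k-h))
a,b=onz(c,111,219,.059),onz(c,185,226,.059);print("pull",a,b)
```

```text
[0.41697547 0.07513907 0.082     ] [0.42349801 0.15014971 0.06      ] -94.96964983215376 0.07844194191036252
pull [0.60696317 0.10029124 0.059     ] [0.52722895 0.10787842 0.059     ]
```

```bash
python3 -m jog '0 48 25 0 0; 0 48 25 0 0; 0 48 25 -30 0; 0 0 0 -58 0; 0 0 0 -50 0' && python3 -m jog '0 0 0 -50 0; 0 0 0 0 0' && python3 -m jog '0 -1 -12 0 0; 0 -1.4 -16 0 0; 0 -1.4 -16 0 0; 0 -1.4 -16 0 0; 0 -1.4 -16 0 0' && python3 -m jog '0 -1.4 -16 0 0; 0 -1.4 -16 0 0; 0 -.7 -8 0 0; 0 0 0 0 0'
```

```text
time_s: 6.45
tcp_pos: [0.5759, 0.1465, 0.101]
ee_rot: [[0.004, -1.0, -0.002], [-1.0, -0.004, -0.001], [0.001, 0.002, -1.0]]
wrist_force: [-0.4, 0.4, -1.1]
gripper_width: 0.039
gripper_force: 0.0
time_s: 6.7
tcp_pos: [0.5732, 0.145, 0.0496]
ee_rot: [[0.004, -1.0, -0.009], [-1.0, -0.004, -0.005], [0.005, 0.01, -1.0]]
wrist_force: [-0.2, -0.1, 1.2]
gripper_width: 0.005
gripper_force: 0.0
time_s: 7.32
tcp_pos: [0.5708, 0.0698, 0.0547]
ee_rot: [[0.005, -1.0, 0.003], [-1.0, -0.005, 0.001], [-0.001, -0.003, -1.0]]
wrist_force: [0.9, 2.7, 2.5]
gripper_width: 0.0
gripper_force: 1.5
time_s: 7.82
tcp_pos: [0.5664, 0.0333, 0.0535]
ee_rot: [[0.003, -1.0, 0.001], [-1.0, -0.003, 0.005], [-0.005, -0.001, -1.0]]
wrist_force: [-1.3, 15.8, 3.5]
gripper_width: 0.003
gripper_force: 7.4
```

```bash
python3 -m jog '0 0 8 0 0; 0 0 0 60 0; 0 0 0 60 0; 0 0 0 60 0; 1 0 40 0 0' && python3 -m jog '1 0 0 0 0;1 0 0 0 0'
python3 - <<'E'
from h import *
c=cap("wrist","w3"); print(c["o"])
for i,p in enumerate([(.6645,.1386),(.5748,.1464),(.4851,.1542)]): print(proj(c,(*p,.1)),proj(c,(*p,.03)))
E
```

```text
time_s: 8.45
tcp_pos: [0.5683, 0.0771, 0.2389]
ee_rot: [[0.001, -1.0, 0.008], [-1.0, -0.001, 0.001], [-0.001, -0.008, -1.0]]
wrist_force: [0.0, 0.9, -0.8]
gripper_width: 0.055
gripper_force: 0.0
time_s: 8.7
tcp_pos: [0.5654, 0.0778, 0.2322]
ee_rot: [[0.004, -1.0, -0.004], [-1.0, -0.004, -0.002], [0.002, 0.004, -1.0]]
wrist_force: [0.1, 0.0, -0.3]
gripper_width: 0.263
gripper_force: 0.0
[ 0.56710871 -0.00101156  0.38599217]
[170.16118095 267.16679028] [188.04581224 240.19514656]
[264.90727373 275.08834482] [266.36155916 246.76781694]
[358.34444615 282.22244895] [343.7792955  253.00909626]
```

View pics/w3.png

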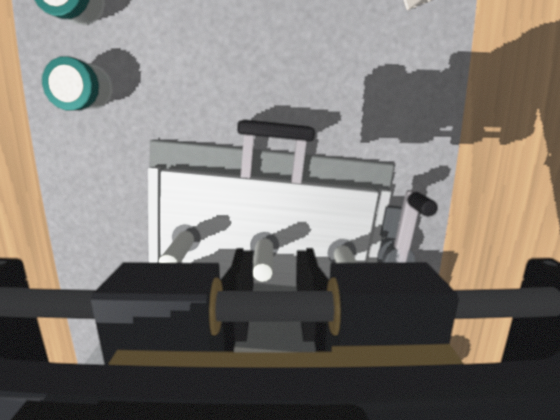

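Pegs are out: peg tops at (262,272) and foot at (185,236), ~3 px from prediction. Now the pot at (0.615,-0.20).

```bash
python3 -m jog '1 10 -53 0 5.9; 1 10 -53 0 5.9; 1 10 -53 0 5.8; 1 10 -53 0 0; 1 10 -53 0 0' && python3 -m jog '1 11 -51 -50 0; 1 0 0 -50 0; 1 0 0 -50 0; 1 0 0 -30 0; 1 0 0 -15 0' && python3 -m jog '1 0 0 -19 0; 1 0 0 0 0; 1 0 0 0 0' && python3 -m jog '0.5 0 0 0 0; 0.5 0 0 0 0; .5 0 0 0 0;.5 0 0 0 0'
```

```text
time_s: 9.38
tcp_pos: [0.6157, -0.189, 0.2325]
ee_rot: [[0.306, -0.952, -0.002], [-0.952, -0.306, -0.0], [-0.001, 0.002, -1.0]]
wrist_force: [0.7, -0.1, -0.3]
gripper_width: 0.884
gripper_force: 0.0
time_s: 10.0
tcp_pos: [0.6239, -0.2312, 0.0422]
ee_rot: [[0.305, -0.952, -0.006], [-0.952, -0.305, 0.001], [-0.002, 0.005, -1.0]]
wrist_force: [0.2, 0.2, 0.5]
gripper_width: 1.0
gripper_force: 0.0
time_s: 10.38
tcp_pos: [0.6268, -0.2306, 0.0274]
ee_rot: [[0.307, -0.952, 0.002], [-0.952, -0.307, -0.001], [0.001, -0.002, -1.0]]
wrist_force: [0.2, -0.4, 0.4]
gripper_width: 0.995
gripper_force: 0.0
time_s: 10.88
tcp_pos: [0.6257, -0.2305, 0.0265]
ee_rot: [[0.307, -0.952, -0.001], [-0.952, -0.307, -0.0], [-0.0, 0.001, -1.0]]
wrist_force: [-1.7, -0.9, 1.8]
gripper_width: 0.63
gripper_force: 0.5
```

```bash
python3 -m jog '0.8 0 0 0 0; .8 0 0 0 0; 0.8 2.5 -8 -8 0; .8 0 0 0 0; .5 0 0 0 0' && python3 -m jog '0.5 0 0 0 0; 0.5 0 0 0 0; .5 0 0 0 0;.5 0 0 0 0' && python3 -m jog '0.5 0 0 10 0; 0.5 0 0 10 0; .5 0 0 10 0;.5 0 0 10 0;.5 0 0 0 0'
python3 - <<'E'
from h import *
s=cap("side"); im=s["pixels"]; t=r.sense()["tcp_pos"]; u,v=proj(s,t).astype(int); print(u,v)
k=im[max(v-70,0):v+70,u-90:u+90,::-1]; cv2.imwrite("pics/p1.png",cv2.resize(k,None,fx=3.5,fy=3.5,interpolation=3))
E
```

```text
time_s: 11.5
tcp_pos: [0.6283, -0.2386, 0.0179]
ee_rot: [[0.306, -0.952, -0.001], [-0.952, -0.306, 0.0], [-0.0, 0.0, -1.0]]
wrist_force: [-0.3, 1.2, 0.4]
gripper_width: 0.748
gripper_force: 0.0
time_s: 12.0
tcp_pos: [0.6285, -0.2384, 0.0184]
ee_rot: [[0.307, -0.952, 0.0], [-0.952, -0.307, -0.0], [0.0, -0.0, -1.0]]
wrist_force: [0.7, 0.2, -0.3]
gripper_width: 0.618
gripper_force: 29.9
time_s: 12.62
tcp_pos: [0.6292, -0.2385, 0.0598]
ee_rot: [[0.307, -0.952, 0.003], [-0.952, -0.307, -0.0], [0.001, -0.002, -1.0]]
wrist_force: [0.1, -0.4, -0.6]
gripper_width: 0.617
gripper_force: 29.9
336 255
```

View pics/p1.png

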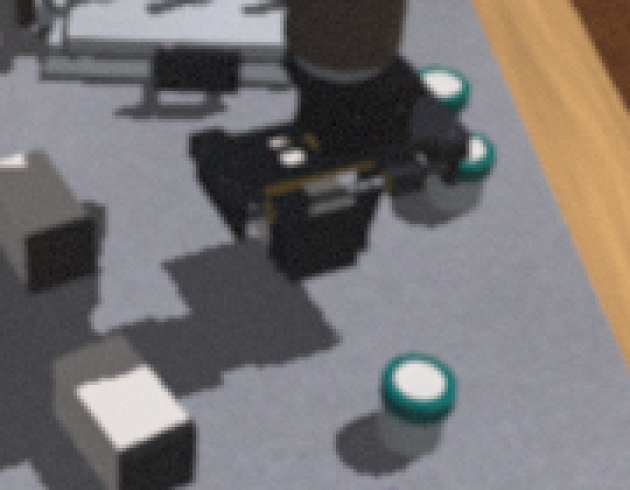

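The base face still faces the camera (dark square at 318,240), so so far the pot is hardly tilted; lift more.

```bash
python3 -m jog '0.5 0 0 20 0; 0.5 0 0 20 0; .5 0 0 20 0;.5 0 0 20 0;.5 0 0 20 0' && python3 -m jog '.5 0 0 0 0;.5 0 0 0 0;.5 0 0 0 0'
python3 - <<'E'
from h import *
s=cap("side"); t=r.sense()["tcp_pos"]; u,v=proj(s,t).astype(int); print(u,v)
k=s["pixels"][max(v-60,0):v+70,u-70:u+70,::-1]
c=cap("scene"); u,v=proj(c,t).astype(int)
k2=c["pixels"][max(v-65,0):v+65,u-70:u+70,::-1]
cv2.imwrite("pics/p2.png",cv2.resize(np.hstack([k,k2]),None,fx=2.8,fy=2.8,interpolation=3))
E
```

```text
time_s: 13.3
tcp_pos: [0.628, -0.2383, 0.1582]
ee_rot: [[0.307, -0.952, -0.001], [-0.952, -0.307, 0.0], [-0.001, 0.001, -1.0]]
wrist_force: [-0.4, 0.2, -0.1]
gripper_width: 0.619
gripper_force: 29.9
time_s: 13.68
tcp_pos: [0.6278, -0.2382, 0.1568]
ee_rot: [[0.306, -0.952, -0.003], [-0.952, -0.306, 0.001], [-0.001, 0.002, -1.0]]
wrist_force: [-0.9, -0.1, -1.8]
gripper_width: 0.617
gripper_force: 29.9
339 226
```

View pics/p2.png

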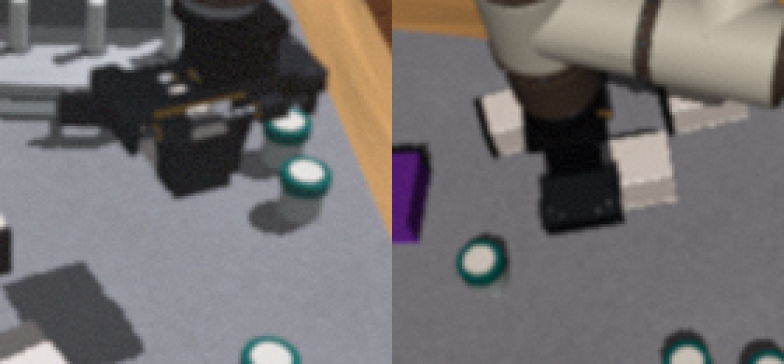

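The pot is held rigid and horizontal at z≈0.157 (base face dark at 200,150 in the left half). I'll lower it to just pivoting height and try easing the grip so it can swing.

```bash
python3 -m jog '0.5 0 0 -30 0; 0.5 0 0 -30 0; .6 0 0 -10 0;.6 0 0 0 0;.6 0 0 0 0' && python3 -m jog '.61 0 0 0 0;.61 0 0 0 0;.61 0 0 0 0'&& python3 -m jog '.614 0 0 0 0;.614 0 0 0 0'
python3 - <<'E'
from h import *
s=r.sense();print(s["moment"],s["wrist_force"],s["gripper_width"])
E
```

```text
time_s: 14.4
tcp_pos: [0.6295, -0.2387, 0.0898]
ee_rot: [[0.307, -0.952, 0.003], [-0.952, -0.307, -0.001], [0.002, -0.002, -1.0]]
wrist_force: [0.5, 0.3, -1.1]
gripper_width: 0.622
gripper_force: 29.9
time_s: 14.78
tcp_pos: [0.6286, -0.2384, 0.0887]
ee_rot: [[0.307, -0.952, 0.001], [-0.952, -0.307, -0.0], [0.0, -0.001, -1.0]]
wrist_force: [0.1, -0.6, -0.7]
gripper_width: 0.617
gripper_force: 29.9
time_s: 15.02
tcp_pos: [0.6284, -0.2384, 0.0883]
ee_rot: [[0.307, -0.952, -0.0], [-0.952, -0.307, -0.0], [-0.0, 0.0, -1.0]]
wrist_force: [0.3, 0.6, -1.3]
gripper_width: 0.623
gripper_force: 20.9
[ 0.02883852  0.01442562 -0.0613945 ] [ 0.33429037  0.58434522 -1.28456778] 0.6233354708472923
```

```bash
for k in 1; do python3 -m jog '.614 0 0 0 0;.614 0 0 0 0'; python3 -m jog '.616 0 0 0 0;.616 0 0 0 0'; python3 -m jog '.618 0 0 0 0;.618 0 0 0 0;.618 0 0 0 0'; done | grep -E "grip"
python3 - <<'E'
from h import *
s=cap("side"); t=r.sense()["tcp_pos"]; u,v=proj(s,t).astype(int)
k=s["pixels"][max(v-60,0):v+70,u-70:u+70,::-1]
c=cap("scene"); u,v=proj(c,t).astype(int)
k2=c["pixels"][max(v-65,0):v+65,u-70:u+70,::-1]
cv2.imwrite("pics/p3.png",cv2.resize(np.hstack([k,k2]),None,fx=2.8,fy=2.8,interpolation=3))
w=(k2.min(2)>150)[20:110,20:130].sum(); print(w)
E
```

```text
gripper_width: 0.619
gripper_force: 20.9
gripper_width: 0.622
gripper_force: 15.6
gripper_width: 0.618
gripper_force: 10.5
772
```

```bash
cat > wh.py <<'E'
from h import *
s=r.sense(); c=cap("scene"); u,v=proj(c,s["tcp_pos"]).astype(int)
k2=c["pixels"][max(v-65,0):v+65,u-70:u+70]
print("white",(k2.min(2)>150)[20:110,20:130].sum(),s["gripper_force"])
E
m() { grep gripper_force; python3 wh.py; }
python3 -m jog '.6190 0 0 0 0;.6190 0 0 0 0' | m; python3 -m jog '.6200 0 0 0 0;.6200 0 0 0 0;.62 0 0 0 0' | m; python3 -m jog '.6205 0 0 0 0;.6205 0 0 0 0;.6205 0 0 0 0' | m;  python3 -m jog '.6209 0 0 0 0;.6209 0 0 0 0;.6209 0 0 0 0' | m
```

```text
gripper_force: 8.0
white 776 8.035691489931196
gripper_force: 5.7
white 774 5.711849549843464
gripper_force: 4.6
white 782 4.606954586488428
gripper_force: 3.8
white 781 3.7590852411085507
```

```bash
m() { grep gripper_force; python3 wh.py; }
python3 -m jog '.6213 0 0 0 0;.6213 0 0 0 0;.6213 0 0 0 0' | m; python3 -m jog '.6216 0 0 0 0;.6216 0 0 0 0;.6216 0 0 0 0' | m;  python3 -m jog '.6219 0 0 0 0;.6219 0 0 0 0;.6219 0 0 0 0' | m
python3 - <<'E'
from h import *
t=r.sense()["tcp_pos"];s=cap("side");  u,v=proj(s,t).astype(int)
k=s["pixels"][max(v-60,0):v+70,u-70:u+70,::-1]
c=cap("scene"); u,v=proj(c,t).astype(int)
k2=c["pixels"][max(v-65,0):v+65,u-70:u+70,::-1]
cv2.imwrite("pics/p3.png",cv2.resize(np.hstack([k,k2]),None,fx=2.8,fy=2.8,interpolation=3))
E
```

```text
gripper_force: 2.9
white 773 2.947334801501711
gripper_force: 2.4
white 779 2.3667580281107803
gripper_force: 1.8
white 773 1.8173469626162841
```

View pics/p3.png

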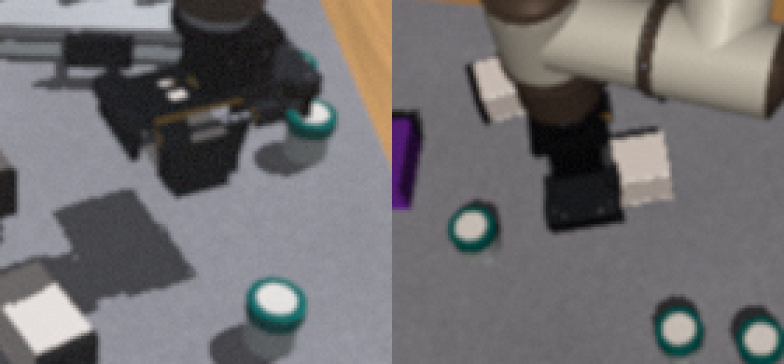

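Still horizontal at 1.8 N (white top visible at (640,160)). Ease further in tiny steps.

```bash
m() { grep gripper_force; python3 wh.py; }
python3 -m jog '.6221 0 0 0 0;.6221 0 0 0 0;.6221 0 0 0 0' | m; python3 -m jog '.6223 0 0 0 0;.6223 0 0 0 0;.6223 0 0 0 0' | m;  python3 -m jog '.6225 0 0 0 0;.6225 0 0 0 0;.6225 0 0 0 0' | m;python3 -m jog '.6227 0 0 0 0;.6227 0 0 0 0;.6227 0 0 0 0' | m
```

```text
gripper_force: 1.5
white 776 1.4707692591764499
gripper_force: 0.0
white 544 0.0
gripper_force: 0.0
white 546 0.0
gripper_force: 0.0
white 545 0.0
```

```bash
cat > pots.py <<'E'
from h import *
import sys
z=float(sys.argv[1]) if len(sys.argv)>1 else .054
for nm in("scene","side"):
    cc=cap(nm); hsv=cv2.cvtColor(cc["pixels"],cv2.COLOR_RGB2HSV)
    for lab,m in(("white",(hsv[...,2]>165)&(hsv[...,1]<60)),):
        cs,_=cv2.findContours(m.astype(np.uint8),0,1)
        for k in cs:
            a=cv2.contourArea(k)
            if 40<a<1200:
                pts=np.array([onz(cc,*p,z)[:2] for p in k[:,0]],np.float32)*1000
                R=cv2.minAreaRect(pts)
                if 300<R[0][0]<750 and -600<R[0][1]<200: print(nm,a,np.round(k[:,0].mean(0)),np.round(R[0]),np.round(R[1]),round(R[2],1))
E
python3 pots.py
python3 - <<'E'
from h import *
s=r.sense(); print(s["tcp_pos"])
E
```

```text
scene 57.5 [155. 256.] [ 678. -368.] [27. 28.] 7.4
scene 114.5 [162. 204.] [ 490. -395.] [59. 35.] 35.9
scene 428.5 [201. 188.] [ 407. -282.] [102.  73.] 82.7
side 581.0 [208. 306.] [ 310. -387.] [68. 73.] 87.5
side 109.5 [365. 293.] [ 680. -364.] [33. 31.] 78.8
side 406.0 [284. 301.] [ 483. -378.] [56. 58.] 27.9
side 75.0 [342. 254.] [ 642. -232.] [29. 93.] 19.0
side 579.0 [300. 189.] [552.  85.] [ 86. 195.] 88.3
[ 0.62849452 -0.23841096  0.08832484]
```

```bash
cat > comp.py <<'E'
from h import *
import sys
t=r.sense()["tcp_pos"]; out=[]
for n in("side","scene"):
    c=cap(n);u,v=proj(c,t-[0,0,.03]).astype(int); k=c["pixels"][max(v-60,0):v+60,max(u-60,0):u+60,::-1]; out.append(cv2.resize(k,(400,400),interpolation=3))
w=cap("wrist")["pixels"][:,:,::-1]; w=cv2.resize(w[0:420],(266,200),interpolation=3)
D=np.zeros((600,800,3),np.uint8); D[:400]=np.hstack(out); D[400:,:266]=w
cv2.imwrite(f"pics/{sys.argv[1]}.png",D)
E
python3 comp.py c1
```

```text
(no output)
```

View pics/c1.png

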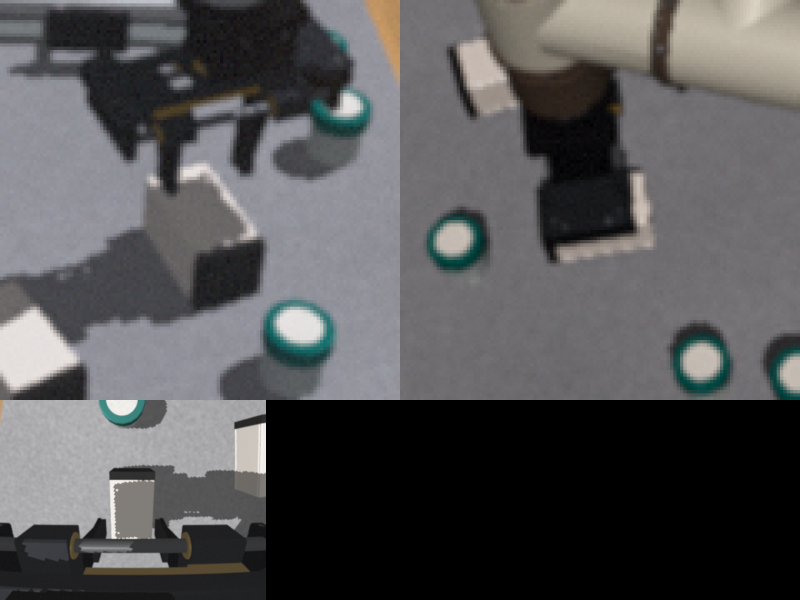

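The pot slipped out and lies flat again (base at left image (225,270), moved ~4 cm away from the stand). New plan: hold a pot firmly by its base end and use the fixed hood edge to turn it mouth-down in the grip. First re-measure with the arm aside, above the nearest pot.

```bash
python3 -m jog '1 0 0 50 0; 1 0 0 50 0; 1 -40 9 20 5.8; 1 -40 9 0 0; 1 -40 9 0 0' && python3 -m jog '1 -40 9 0 0; 1 -34 7 0 0; 1 0 0 0 0; 1 0 0 0 0' ; python3 pots.py
python3 - <<'E'
from h import *
c=cap("wrist","wx"); print(c["o"])
hsv=cv2.cvtColor(c["pixels"],cv2.COLOR_RGB2HSV); m=((hsv[...,2]>150)&(hsv[...,1]<50)).astype(np.uint8); m[250:]=0
for k in cv2.findContours(m,0,1)[0]:
    if cv2.contourArea(k)>500:
        pts=np.array([onz(c,*p,.054)[:2] for p in k[:,0]],np.float32)*1000
        R=cv2.minAreaRect(pts); print(cv2.contourArea(k),np.round(k[:,0].mean(0)),np.round(R[0]),np.round(R[1]),round(R[2],1))
E
```

```text
time_s: 21.52
tcp_pos: [0.5073, -0.2111, 0.2087]
ee_rot: [[0.401, -0.916, 0.001], [-0.916, -0.401, -0.0], [0.0, -0.001, -1.0]]
wrist_force: [-0.9, -0.5, -0.1]
gripper_width: 0.987
gripper_force: 0.0
time_s: 22.02
tcp_pos: [0.4352, -0.1955, 0.2088]
ee_rot: [[0.401, -0.916, 0.002], [-0.916, -0.401, -0.0], [0.001, -0.001, -1.0]]
wrist_force: [0.7, -0.2, 0.7]
gripper_width: 1.001
gripper_force: 0.0
scene 57.5 [155. 256.] [ 678. -368.] [27. 28.] 7.4
scene 420.5 [198. 247.] [ 629. -243.] [57. 91.] 17.7
scene 348.0 [171. 202.] [ 476. -369.] [58. 88.] 27.3
scene 330.5 [235. 194.] [ 420. -163.] [57. 88.] 23.4
side 573.5 [208. 306.] [ 310. -387.] [68. 73.] 87.6
side 108.0 [366. 293.] [ 680. -364.] [33. 31.] 78.8
side 651.5 [280. 296.] [ 476. -363.] [56. 91.] 27.4
side 480.0 [336. 257.] [ 629. -237.] [56. 93.] 17.8
side 418.5 [255. 239.] [ 419. -156.] [57. 93.] 23.3
side 56.5 [270. 190.] [467.  79.] [45. 25.] 87.7
side 527.0 [312. 189.] [597.  94.] [111. 175.] 85.6
[ 0.46779088 -0.26793032  0.36205664]
3169.5 [275. 221.] [ 427. -175.] [56. 58.] 23.6
21424.0 [ 78. 151.] [ 644. -164.] [140. 236.] 15.6
5136.5 [503.  30.] [ 312. -412.] [108.  55.] 27.8
12040.5 [234. 104.] [ 494. -274.] [221. 106.] 69.8
```

```bash
python3 -m jog '1 0 0 -50 0; 1 0 0 -50 0; 1 0 0 -45 0; 1 0 0 -30 0; 1 0 0 -17 0' && python3 -m jog '.8 0 0 0 0;.8 0 0 0 0; 0.5 0 0 0 0; 0.5 0 0 0 0;0.5 0 0 0 0' && python3 -m jog '.5 0 0 0 0;.5 0 0 0 0; 0.5 0 0 40 0; 0.5 0 0 60 0;0.5 0 0 60 0'
```

```text
time_s: 22.8
tcp_pos: [0.4342, -0.1954, 0.014]
ee_rot: [[0.401, -0.916, -0.003], [-0.916, -0.401, 0.0], [-0.002, 0.003, -1.0]]
wrist_force: [-0.3, -0.2, 0.4]
gripper_width: 0.997
gripper_force: 0.0
time_s: 23.42
tcp_pos: [0.4347, -0.1955, 0.0169]
ee_rot: [[0.401, -0.916, 0.001], [-0.916, -0.401, -0.0], [0.001, -0.001, -1.0]]
wrist_force: [0.4, -0.0, 2.7]
gripper_width: 0.619
gripper_force: 30.0
time_s: 24.05
tcp_pos: [0.4338, -0.1952, 0.1775]
ee_rot: [[0.401, -0.916, -0.001], [-0.916, -0.401, 0.0], [-0.001, 0.001, -1.0]]
wrist_force: [1.6, 0.2, -1.7]
gripper_width: 0.614
gripper_force: 30.0
```

```bash
python3 -m jog '.5 9.3 53.5 0 -9.5; .5 9.3 53.5 0 -9.5; .5 9.3 53.5 0 -9.6; .5 9.3 53.5 -20 0; .5 9.3 53.5 -25 0' && python3 -m jog '.61 0 0 0 0;.616 0 0 0 0; .616 0 0 0 0'
python3 - <<'E'
from h import *
s=r.sense()["tcp_pos"]; c=cap("scene","sx")
O=np.array([.5857,.2441]);ex=np.array([.0872,.9962]);ey=np.array([-.9962,.0872])
print((s[:2]-O)@ex,(s[:2]-O)@ey,s[2])
for y in(-.1,0,.1): print(proj(c,(*(O-.04*ex+y*ey),.181)))
s=cap("side")
for y in(-.1,0,.1): print("side",proj(s,(*(O-.04*ex+y*ey),.181)),proj(s,(*(O-.04*ex+y*ey),.175)))
cv2.imwrite("pics/c2.png",np.hstack([cv2.resize(c["pixels"][170:290,280:400,::-1],(400,400),interpolation=3),cv2.resize(s["pixels"][100:220,230:350,::-1],(400,400),interpolation=3)]))
E
```

```text
time_s: 24.68
tcp_pos: [0.4804, 0.068, 0.1311]
ee_rot: [[-0.068, -0.998, 0.002], [-0.998, 0.068, 0.001], [-0.001, -0.002, -1.0]]
wrist_force: [0.8, -0.8, -1.4]
gripper_width: 0.617
gripper_force: 30.0
time_s: 25.05
tcp_pos: [0.4802, 0.0652, 0.1317]
ee_rot: [[-0.069, -0.998, 0.001], [-0.998, 0.069, 0.0], [-0.0, -0.001, -1.0]]
wrist_force: [-0.8, -0.2, -0.6]
gripper_width: 0.618
gripper_force: 13.6
-0.18741627867790267 0.08947642128975408 0.13170411789047518
[344.59433768 260.38414791]
[349.01622323 229.33703197]
[353.08042212 200.79936284]
side [335.20100485 136.0443367 ] [335.04090639 137.70654074]
side [304.29077335 135.1501663 ] [304.206544   136.81209045]
side [273.46904994 134.2425935 ] [273.46022106 135.90470576]
```

View pics/c2.png

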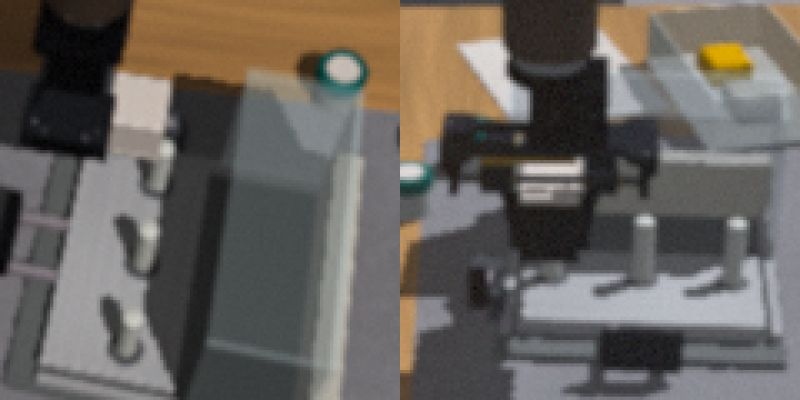

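The roof's front edge lies where predicted (scene line (354,191)–(342,273)); pot is horizontal, mouth towards the hood. Now insert the mouth under the edge and roll it down.

```bash
python3 -m jog '.616 2.5 28 -2.5 -1; .616 2.5 28 0 0; .616 2.4 29 0 0; .616 0 0 0 0' && python3 -m jog '.616 0 -1 10 0; .616 0 -1 10 0; .616 0 0 10 0; .616 0 0 10 0; .616 0 1 3 0'&& python3 -m jog '.616 0 2 5 0; .616 0 3 6 0; .616 0 3 6 0; .616 .5 4 6 0; .616 .5 4 4 0'
python3 - <<'E'
from h import *
s=r.sense()["tcp_pos"]
O=np.array([.5857,.2441]);ex=np.array([.0872,.9962]);ey=np.array([-.9962,.0872])
print((s[:2]-O)@ex,(s[:2]-O)@ey,s[2])
E
python3 comp.py c3
```

```text
time_s: 25.65
tcp_pos: [0.4883, 0.1519, 0.1293]
ee_rot: [[-0.084, -0.996, 0.001], [-0.996, 0.084, 0.001], [-0.001, -0.001, -1.0]]
wrist_force: [-0.4, -0.2, -0.8]
gripper_width: 0.62
gripper_force: 13.6
time_s: 26.28
tcp_pos: [0.487, 0.1491, 0.1724]
ee_rot: [[-0.085, -0.996, -0.001], [-0.996, 0.085, -0.001], [0.002, 0.001, -1.0]]
wrist_force: [-0.7, -5.6, -4.6]
gripper_width: 0.619
gripper_force: 13.4
time_s: 26.9
tcp_pos: [0.4883, 0.1652, 0.1993]
ee_rot: [[-0.085, -0.996, -0.001], [-0.996, 0.085, -0.002], [0.002, 0.001, -1.0]]
wrist_force: [-0.3, -6.7, -2.1]
gripper_width: 0.621
gripper_force: 13.4
-0.08711674044895679 0.09019677410467576 0.19931188024048374
```

View pics/c3.png

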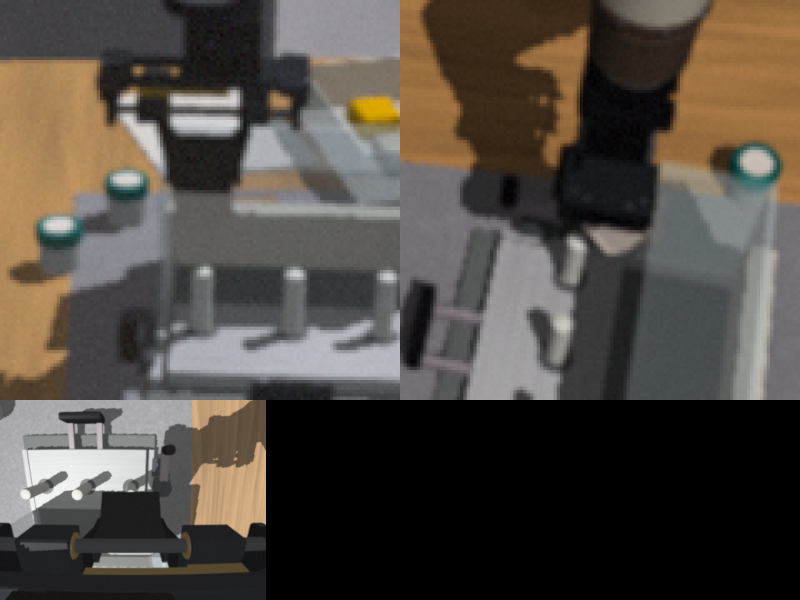

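Side view: the band now faces partly up and the white flank shows below it (205,210) — the roll works. Continue to vertical.

```bash
python3 -m jog '.616 .4 4.5 4 0; .616 .4 4.5 4 0; .616 .4 4.5 4 0; .616 .4 4.5 3 0; .616 .3 4 0 0' && python3 -m jog '.616 0 0 0 0;.616 0 0 0 0'
python3 - <<'E'
from h import *
s=r.sense()["tcp_pos"]
O=np.array([.5857,.2441]);ex=np.array([.0872,.9962]);ey=np.array([-.9962,.0872])
print((s[:2]-O)@ex,(s[:2]-O)@ey,s[2])
E
```

```text
time_s: 27.68
tcp_pos: [0.4906, 0.1878, 0.2146]
ee_rot: [[-0.085, -0.996, 0.0], [-0.996, 0.085, -0.001], [0.001, -0.0, -1.0]]
wrist_force: [-1.4, -6.1, 0.6]
gripper_width: 0.624
gripper_force: 13.4
time_s: 27.92
tcp_pos: [0.4907, 0.1881, 0.2145]
ee_rot: [[-0.085, -0.996, 0.001], [-0.996, 0.085, -0.0], [0.0, -0.001, -1.0]]
wrist_force: [-2.0, -4.2, 0.3]
gripper_width: 0.619
gripper_force: 13.4
-0.06402621893831685 0.08977540199000333 0.21453789703324083
```

```bash
python3 -m jog '.616 -1.5 -18 0 0; .616 -1.6 -18 0 0; .616 0 0 0 0; .616 0 0 0 0' && python3 -m jog '.616 0 0 -25 0; .616 0 0 -25 0; .616 0 0 -25 0; .616 0 0 -20 0; .616 0 0 -10 0'&& python3 -m jog '.616 0 0 -3 0; .616 0 0 0 0'
```

```text
time_s: 28.42
tcp_pos: [0.4879, 0.1521, 0.2142]
ee_rot: [[-0.085, -0.996, 0.001], [-0.996, 0.085, 0.001], [-0.001, -0.001, -1.0]]
wrist_force: [-0.2, 0.5, -0.6]
gripper_width: 0.621
gripper_force: 13.4
time_s: 29.05
tcp_pos: [0.4874, 0.1522, 0.1078]
ee_rot: [[-0.085, -0.996, -0.001], [-0.996, 0.085, -0.001], [0.001, 0.001, -1.0]]
wrist_force: [-0.4, -0.1, -0.4]
gripper_width: 0.619
gripper_force: 13.4
time_s: 29.3
tcp_pos: [0.4879, 0.1524, 0.1063]
ee_rot: [[-0.085, -0.996, 0.001], [-0.996, 0.085, 0.0], [-0.001, -0.001, -1.0]]
wrist_force: [0.6, -0.4, -0.9]
gripper_width: 0.619
gripper_force: 13.4
```

No peg collision; press down gently to the deck.

```bash
python3 -m jog '.616 0 0 -3 0; .616 0 0 -2 0; .616 0 0 0 0' && python3 -m jog '.616 0 0 -3 0; .616 0 0 0 0'&& python3 -m jog '.616 0 0 -3 0; .616 0 0 0 0'&& python3 -m jog '.616 0 0 -3 0; .616 0 0 0 0'
```

```text
time_s: 29.68
tcp_pos: [0.4881, 0.1526, 0.1027]
ee_rot: [[-0.084, -0.996, 0.002], [-0.996, 0.084, 0.001], [-0.001, -0.002, -1.0]]
wrist_force: [-2.6, 0.8, 8.5]
gripper_width: 0.618
gripper_force: 13.5
time_s: 29.92
tcp_pos: [0.4886, 0.1537, 0.1016]
ee_rot: [[-0.084, -0.997, 0.004], [-0.997, 0.084, 0.003], [-0.003, -0.004, -1.0]]
wrist_force: [-7.2, 3.7, 18.5]
gripper_width: 0.621
gripper_force: 16.1
time_s: 30.18
tcp_pos: [0.4888, 0.1546, 0.0997]
ee_rot: [[-0.083, -0.997, 0.005], [-0.997, 0.083, 0.004], [-0.004, -0.005, -1.0]]
wrist_force: [-9.6, 6.6, 24.8]
gripper_width: 0.621
gripper_force: 18.0
time_s: 30.42
tcp_pos: [0.4887, 0.1549, 0.0967]
ee_rot: [[-0.083, -0.997, 0.005], [-0.997, 0.083, 0.005], [-0.005, -0.005, -1.0]]
wrist_force: [-10.2, 7.1, 25.3]
gripper_width: 0.617
gripper_force: 18.0
```

```bash
python3 -m jog '.63 0 0 3 0; .66 0 0 2 0; .72 0 0 0 0; .78 0 0 0 0; .78 0 0 0 0' && python3 -m jog '.78 0 0 20 0; .78 0 0 40 0; .78 0 0 50 0; 1 0 -40 0 0;1 0 -60 0 0' &&  python3 -m jog '1 0 -60 0 0; 1 0 0 0 0; 1 0 0 0 0'
python3 - <<'E'
from h import *
s=cap("side"); hsv=cv2.cvtColor(s["pixels"],cv2.COLOR_RGB2HSV)
for ang,p in ((0,(.4876,.1523)),):
    for z in(.03,.13):
        print(z,[proj(s,(p[0]+a*.027,p[1]+b*.027,z)).round().tolist() for a,b in((-1,-1),(1,-1),(1,1),(-1,1))])
u0=int(proj(s,(.4876,.1253,.08))[0])
for v in range(130,200,3): print(v,hsv[v,u0-20:u0+22:3,2].tolist())
E
```

```text
time_s: 31.05
tcp_pos: [0.4874, 0.1518, 0.0964]
ee_rot: [[-0.085, -0.996, -0.001], [-0.996, 0.085, -0.0], [0.001, 0.001, -1.0]]
wrist_force: [-0.5, -0.5, -0.6]
gripper_width: 0.772
gripper_force: 0.0
time_s: 31.68
tcp_pos: [0.4878, 0.052, 0.2074]
ee_rot: [[-0.082, -0.997, 0.002], [-0.997, 0.082, 0.001], [-0.001, -0.002, -1.0]]
wrist_force: [1.2, 0.1, 0.0]
gripper_width: 0.928
gripper_force: 0.0
time_s: 32.05
tcp_pos: [0.4875, -0.0081, 0.2067]
ee_rot: [[-0.086, -0.996, -0.0], [-0.996, 0.086, 0.0], [-0.0, 0.0, -1.0]]
wrist_force: [0.5, -0.1, 0.2]
gripper_width: 0.997
gripper_force: 0.0
0.03 [[268.0, 188.0], [284.0, 188.0], [283.0, 179.0], [267.0, 179.0]]
0.13 [[268.0, 162.0], [285.0, 161.0], [284.0, 153.0], [267.0, 153.0]]
130 [42, 45, 89, 151, 146, 88, 29, 34, 26, 31, 30, 24, 28, 27]
133 [41, 40, 36, 34, 37, 31, 36, 29, 32, 32, 32, 35, 28, 33]
136 [82, 82, 82, 92, 90, 90, 86, 71, 72, 105, 106, 133, 132, 132]
139 [33, 39, 128, 142, 151, 141, 133, 144, 151, 150, 158, 162, 160, 162]
142 [36, 43, 52, 54, 61, 59, 57, 66, 65, 69, 65, 69, 69, 81]
145 [38, 41, 103, 140, 160, 166, 166, 168, 16
[... 530 characters left out ...]
, 104, 69, 56, 58, 56]
172 [74, 71, 69, 90, 88, 108, 104, 104, 106, 106, 64, 58, 51, 54]
175 [69, 68, 69, 84, 86, 106, 106, 108, 107, 105, 76, 69, 73, 68]
178 [61, 48, 60, 84, 89, 111, 104, 108, 109, 106, 91, 87, 86, 89]
181 [45, 53, 56, 80, 90, 105, 105, 109, 108, 108, 109, 105, 108, 103]
184 [40, 57, 66, 76, 98, 108, 106, 104, 105, 113, 189, 187, 179, 144]
187 [42, 49, 57, 77, 86, 89, 84, 94, 112, 163, 190, 116, 85, 111]
190 [41, 48, 63, 73, 99, 150, 169, 184, 187, 186, 187, 190, 191, 193]
193 [95, 51, 97, 91, 189, 187, 188, 188, 185, 188, 188, 188, 194, 192]
196 [71, 61, 175, 86, 110, 110, 120, 130, 131, 140, 142, 147, 151, 158]
199 [70, 67, 84, 64, 81, 82, 82, 88, 92, 88, 87, 91, 51, 59]
```

Pot is seated (dark base at v 153–161, flank down to 188, as predicted for z = 0.13/0.03). Next the pot at (0.629,-0.240).

```bash
python3 pots.py | grep -E "^(scene|side) [3-6]..\.." ; python3 -m jog '1 25 -45 0 7.5; 1 25 -45 0 7.5; 1 25 -45 0 7.6; 1 25 -45 0 0; 1 25 -45 0 0' && python3 -m jog '1 28 -43.7 0 0; 1 0 0 0 0; 1 0 0 0 0'
```

```text
scene 421.5 [198. 247.] [ 629. -243.] [57. 91.] 17.7
scene 350.0 [171. 202.] [ 476. -369.] [58. 88.] 27.0
side 646.5 [280. 296.] [ 476. -363.] [56. 91.] 27.0
side 476.0 [336. 257.] [ 629. -237.] [56. 93.] 17.8
side 599.0 [306. 189.] [571.  97.] [111. 228.] 85.0
time_s: 32.83
tcp_pos: [0.6139, -0.2329, 0.2065]
ee_rot: [[0.307, -0.952, -0.0], [-0.952, -0.307, 0.0], [-0.0, 0.0, -1.0]]
wrist_force: [1.2, 0.5, 0.1]
gripper_width: 0.998
gripper_force: 0.0
time_s: 33.2
tcp_pos: [0.6406, -0.2754, 0.206]
ee_rot: [[0.306, -0.952, -0.001], [-0.952, -0.306, 0.001], [-0.001, 0.001, -1.0]]
wrist_force: [-1.0, -0.5, -1.1]
gripper_width: 1.001
gripper_force: 0.0
```

```bash
python3 -m jog '1 0 -1.3 -50 0; 1 0 0 -50 0; 1 0 0 -42 0; 1 0 0 -30 0; 1 0 0 -17 0' && python3 -m jog '.8 0 0 0 0;.8 0 0 0 0; 0.5 0 0 0 0; 0.5 0 0 0 0;0.5 0 0 0 0' && python3 -m jog '.5 0 0 0 0;.5 0 0 0 0; 0.5 0 0 40 0; 0.5 0 0 60 0;0.5 0 0 60 0'
```

```text
time_s: 33.83
tcp_pos: [0.6398, -0.2759, 0.0168]
ee_rot: [[0.307, -0.952, -0.002], [-0.952, -0.307, 0.001], [-0.001, 0.002, -1.0]]
wrist_force: [-0.7, 0.3, 0.6]
gripper_width: 1.0
gripper_force: 0.0
time_s: 34.45
tcp_pos: [0.6406, -0.2782, 0.0187]
ee_rot: [[0.305, -0.952, 0.001], [-0.952, -0.305, -0.0], [0.001, -0.0, -1.0]]
wrist_force: [0.0, -0.0, 3.9]
gripper_width: 0.618
gripper_force: 30.0
time_s: 35.08
tcp_pos: [0.6401, -0.2777, 0.1781]
ee_rot: [[0.304, -0.953, -0.002], [-0.953, -0.304, 0.001], [-0.001, 0.001, -1.0]]
wrist_force: [0.9, 0.3, -1.8]
gripper_width: 0.618
gripper_force: 30.0
```

```bash
python3 -m jog '.5 3.2 54.6 0 -7.6; .5 3.2 54.6 0 -7.6; .5 3.2 54.6 0 -7.5; .5 3.2 54.6 0 0; .5 3.2 54.6 -20 0' && python3 -m jog '.5 3.2 54.6 -27 0;.61 0 0 0 0;.616 0 0 0 0; .616 0 0 0 0'
cat > st.py <<'E'
from h import *
q=r.sense();s=q["tcp_pos"];e=q["ee_rot"]
O=np.array([.5857,.2441]);ex=np.array([.0872,.9962]);ey=np.array([-.9962,.0872])
print("stand",(s[:2]-O)@ex,(s[:2]-O)@ey,s[2],np.degrees(np.arctan2(e[1,1],e[0,1])))
E
python3 st.py
```

```text
time_s: 35.7
tcp_pos: [0.6575, -0.0029, 0.1587]
ee_rot: [[-0.087, -0.996, 0.004], [-0.996, 0.087, 0.001], [-0.001, -0.004, -1.0]]
wrist_force: [0.6, -0.3, -1.0]
gripper_width: 0.617
gripper_force: 30.0
time_s: 36.2
tcp_pos: [0.66, 0.0486, 0.1313]
ee_rot: [[-0.088, -0.996, 0.001], [-0.996, 0.088, 0.0], [-0.0, -0.001, -1.0]]
wrist_force: [0.7, 0.7, -0.5]
gripper_width: 0.625
gripper_force: 14.3
stand -0.1883189162899613 -0.09108022425518889 0.13131443899549075 174.94142281693632
```

Same manoeuvre: insert 86 mm, roll under the edge, to vertical.

```bash
python3 -m jog '.616 2 29 -2.5 0; .616 2.4 29 0 0; .616 2.4 28 0 0; .616 0 0 0 0' && python3 -m jog '.616 0 -1 10 0; .616 0 -1 10 0; .616 0 0 10 0; .616 0 0 10 0; .616 0 1 3 0'&& python3 -m jog '.616 0 2 5 0; .616 0 3 6 0; .616 0 3 6 0; .616 .5 4 6 0; .616 .5 4 4 0' && python3 st.py && python3 -m jog '.616 .4 4.5 4 0; .616 .4 4.5 4 0; .616 .4 4.5 4 0; .616 .4 4.5 3 0; .616 .3 4 0 0' && python3 -m jog '.616 0 0 0 0;.616 0 0 0 0' && python3 st.py
```

```text
time_s: 36.7
tcp_pos: [0.667, 0.1372, 0.1287]
ee_rot: [[-0.085, -0.996, 0.001], [-0.996, 0.085, 0.001], [-0.001, -0.001, -1.0]]
wrist_force: [-0.8, -0.3, -1.1]
gripper_width: 0.622
gripper_force: 14.3
time_s: 37.33
tcp_pos: [0.6661, 0.1338, 0.1722]
ee_rot: [[-0.087, -0.996, -0.001], [-0.996, 0.087, -0.001], [0.001, 0.001, -1.0]]
wrist_force: [-2.1, -3.8, -4.0]
gripper_width: 0.624
gripper_force: 13.3
time_s: 37.95
tcp_pos: [0.6674, 0.1495, 0.1992]
ee_rot: [[-0.087, -0.996, -0.0], [-0.996, 0.087, -0.002], [0.002, 0.0, -1.0]]
wrist_force: [-1.1, -5.6, -1.4]
gripper_width: 0.618
gripper_force: 13.3
stand -0.0871013437639768 -0.08967622788735727 0.1992235848654626 174.99446916433016
time_s: 38.58
tcp_pos: [0.6697, 0.1723, 0.2147]
ee_rot: [[-0.087, -0.996, 0.001], [-0.996, 0.087, -0.001], [0.001, -0.001, -1.0]]
wrist_force: [-1.7, -6.6, 0.8]
gripper_width: 0.617
gripper_force: 13.3
time_s: 38.83
tcp_pos: [0.6698, 0.1727, 0.2146]
ee_rot: [[-0.086, -0.996, 0.002], [-0.996, 0.086, -0.0], [0.0, -0.002, -1.0]]
wrist_force: [-1.1, -4.2, 0.8]
gripper_width: 0.625
gripper_force: 13.3
stand -0.06384508963087182 -0.08998707411656415 0.21461574070694348 175.0391989513363
```

```bash
python3 -m jog '.616 -1.5 -18 0 0; .616 -1.6 -18 0 0; .616 0 0 0 0; .616 0 0 0 0' && python3 -m jog '.616 0 0 -25 0; .616 0 0 -25 0; .616 0 0 -25 0; .616 0 0 -20 0; .616 0 0 -10 0'&& python3 -m jog '.616 0 0 -4 0; .616 0 0 -3 0; .616 0 0 0 0' && python3 -m jog '.616 0 0 -3 0; .616 0 0 -3 0;.616 0 0 0 0'
```

```text
time_s: 39.33
tcp_pos: [0.6665, 0.1366, 0.2135]
ee_rot: [[-0.087, -0.996, 0.001], [-0.996, 0.087, 0.001], [-0.001, -0.001, -1.0]]
wrist_force: [-0.5, 0.9, -0.9]
gripper_width: 0.619
gripper_force: 13.3
time_s: 39.95
tcp_pos: [0.6659, 0.137, 0.1069]
ee_rot: [[-0.086, -0.996, -0.002], [-0.996, 0.086, -0.0], [0.001, 0.002, -1.0]]
wrist_force: [0.3, 0.3, -0.5]
gripper_width: 0.619
gripper_force: 13.3
time_s: 40.33
tcp_pos: [0.6665, 0.137, 0.1036]
ee_rot: [[-0.086, -0.996, 0.001], [-0.996, 0.086, 0.0], [-0.0, -0.001, -1.0]]
wrist_force: [-2.7, -0.4, 4.5]
gripper_width: 0.618
gripper_force: 13.4
time_s: 40.7
tcp_pos: [0.6673, 0.1385, 0.1022]
ee_rot: [[-0.084, -0.996, 0.005], [-0.996, 0.084, 0.002], [-0.002, -0.005, -1.0]]
wrist_force: [-8.6, 4.1, 19.0]
gripper_width: 0.62
gripper_force: 17.3
```

```bash
python3 -m jog '.63 0 0 3 0; .66 0 0 2 0; .72 0 0 0 0; .78 0 0 0 0; .78 0 0 0 0' && python3 -m jog '.78 0 0 20 0; .78 0 0 40 0; .78 0 0 50 0; 1 0 -40 0 0;1 0 -60 0 0' &&  python3 -m jog '1 0 -60 0 0; 1 0 0 0 0; 1 0 0 0 0'
python3 pots.py | grep -E "^(scene|side) [3-6]..\.."
python3 - <<'E'
from h import *
s=cap("side"); g=cv2.cvtColor(s["pixels"],cv2.COLOR_RGB2GRAY)
for p in((.6667,.1367),(.4876,.1523)):
    u=int(proj(s,(p[0],p[1]-.027,.08))[0]); print(proj(s,(p[0],p[1]-.027,.13))[1],proj(s,(p[0],p[1]-.027,.03))[1],proj(s,(p[0],p[1]+.027,.13))[1]); print([(v,int(g[v,u])) for v in range(146,196,2)])
E
```

```text
time_s: 41.32
tcp_pos: [0.6662, 0.1365, 0.0998]
ee_rot: [[-0.087, -0.996, -0.001], [-0.996, 0.087, -0.0], [0.0, 0.001, -1.0]]
wrist_force: [-0.7, -0.6, 0.1]
gripper_width: 0.769
gripper_force: 0.0
time_s: 41.95
tcp_pos: [0.6666, 0.0371, 0.2109]
ee_rot: [[-0.084, -0.996, 0.002], [-0.996, 0.084, 0.001], [-0.001, -0.001, -1.0]]
wrist_force: [0.6, -0.7, 0.4]
gripper_width: 0.926
gripper_force: 0.0
time_s: 42.32
tcp_pos: [0.6663, -0.0235, 0.2101]
ee_rot: [[-0.087, -0.996, -0.0], [-0.996, 0.087, 0.0], [-0.0, 0.0, -1.0]]
wrist_force: [0.3, 0.4, 0.4]
gripper_width: 0.999
gripper_force: 0.0
scene 356.0 [171. 202.] [ 476. -369.] [59. 88.] 26.9
side 579.0 [208. 306.] [ 310. -387.] [68. 73.] 87.6
side 655.5 [280. 296.] [ 476. -363.] [56. 92.] 27.4
side 349.0 [302. 192.] [569.  78.] [ 72. 227.] 84.3
163.32887275064178 189.63874049109953 154.77931583895625
[(146, 155), (148, 166), (150, 105), (152, 94), (154, 59), (156, 40), (158, 47), (160, 40), (162, 33), (164, 54), (166, 101), (168, 107), (170, 105), (172, 104), (174, 105), (176, 105), (178, 105), (180, 107), (182, 102), (184, 104), (186, 108), (188, 94), (190, 112), (192, 187), (194, 191)]
161.60757417180918 187.92416163176665 153.1292373474866
[(146, 167), (148, 106), (150, 95), (152, 59), (154, 43), (156, 46), (158, 47), (160, 41), (162, 52), (164, 106), (166, 104), (168, 104), (170, 105), (172, 107), (174, 105), (176, 105), (178, 107), (180, 107), (182, 103), (184, 107), (186, 91), (188, 108), (190, 178), (192, 180), (194, 180)]
```

```bash
python3 -m jog '1 -24.7 -53.8 0 8; 1 -24.7 -53.8 0 8; 1 -24.7 -53.8 0 8; 1 -24.7 -53.8 0 8.2; 1 -24.7 -53.8 0 0' && python3 -m jog '1 -24.7 -53.8 0 0; 1 -24.5 -54 0 0; 1 0 0 0 0; 1 0 0 0 0'
python3 - <<'E'
from h import *
c=cap("side"); print("rim",onz(c,209,303,.085))
E
```

```text
time_s: 43.1
tcp_pos: [0.5426, -0.2927, 0.2105]
ee_rot: [[0.46, -0.888, 0.001], [-0.888, -0.46, -0.0], [0.0, -0.0, -1.0]]
wrist_force: [1.5, -1.2, 0.1]
gripper_width: 1.0
gripper_force: 0.0
time_s: 43.6
tcp_pos: [0.4941, -0.3994, 0.2102]
ee_rot: [[0.458, -0.889, -0.0], [-0.889, -0.458, 0.0], [-0.0, -0.0, -1.0]]
wrist_force: [0.1, 0.4, 0.4]
gripper_width: 0.999
gripper_force: 0.0
rim [ 0.31594385 -0.40769444  0.085     ]
```

```bash
python3 -m jog '1 0 -.5 -50 0; 1 0 0 -50 0; 1 0 0 -46 0; 1 0 0 -30 0; 1 0 0 -17 0' && python3 -m jog '.8 0 0 0 0;.8 0 0 0 0; 0.5 0 0 0 0; 0.5 0 0 0 0;0.5 0 0 0 0' && python3 -m jog '.5 0 0 0 0;.5 0 0 0 0; 0.5 0 0 40 0; 0.5 0 0 60 0;0.5 0 0 60 0'
```

```text
time_s: 44.28
tcp_pos: [0.4941, -0.3987, 0.0157]
ee_rot: [[0.46, -0.888, -0.002], [-0.888, -0.46, 0.001], [-0.002, 0.001, -1.0]]
wrist_force: [0.7, -0.3, -0.0]
gripper_width: 0.999
gripper_force: 0.0
time_s: 44.9
tcp_pos: [0.4937, -0.401, 0.0182]
ee_rot: [[0.458, -0.889, 0.001], [-0.889, -0.458, -0.001], [0.001, -0.0, -1.0]]
wrist_force: [-0.6, 0.8, 3.6]
gripper_width: 0.618
gripper_force: 30.0
time_s: 45.52
tcp_pos: [0.4931, -0.4002, 0.1779]
ee_rot: [[0.457, -0.889, -0.001], [-0.889, -0.457, 0.001], [-0.002, 0.001, -1.0]]
wrist_force: [1.2, -0.7, -1.5]
gripper_width: 0.619
gripper_force: 30.0
```

```bash
python3 -m jog '.5 8.5 50.9 0 -8; .5 8.5 50.9 0 -8; .5 8.5 50.9 0 -8; .5 8.5 50.9 0 -8.2; .5 8.5 50.9 0 0' && python3 -m jog '.5 8.5 50.9 0 0;.5 8.5 50.9 0 0;.5 8.5 50.9 -20 0;.5 8.3 50.8 -27 0;.61 0 0 0 0' && python3 -m jog '.616 0 0 0 0; .616 0 0 0 0;.616 0 0 0 0'; python3 st.py
```

```text
time_s: 46.15
tcp_pos: [0.5358, -0.1443, 0.1767]
ee_rot: [[-0.088, -0.996, -0.001], [-0.996, 0.088, 0.001], [-0.001, 0.001, -1.0]]
wrist_force: [0.6, -0.5, -1.6]
gripper_width: 0.62
gripper_force: 30.0
time_s: 46.78
tcp_pos: [0.5685, 0.0601, 0.1272]
ee_rot: [[-0.083, -0.997, -0.005], [-0.997, 0.083, -0.001], [0.001, 0.005, -1.0]]
wrist_force: [0.7, -0.2, -0.9]
gripper_width: 0.619
gripper_force: 30.0
time_s: 47.15
tcp_pos: [0.57, 0.0564, 0.131]
ee_rot: [[-0.088, -0.996, 0.001], [-0.996, 0.088, 0.0], [-0.001, -0.001, -1.0]]
wrist_force: [0.7, -0.1, 0.0]
gripper_width: 0.62
gripper_force: 14.8
stand -0.1883199763437085 -0.0007520478429482086 0.13095900931015594 174.93343023903626
```

```bash
python3 -m jog '.616 2 29 -2.5 0; .616 2.4 29 0 0; .616 2.4 28 0 0; .616 0 0 0 0' && python3 -m jog '.616 0 -1 10 0; .616 0 -1 10 0; .616 0 0 10 0; .616 0 0 10 0; .616 0 1 3 0'&& python3 -m jog '.616 0 2 5 0; .616 0 3 6 0; .616 0 3 6 0; .616 .5 4 6 0; .616 .5 4 4 0' && python3 st.py && python3 -m jog '.616 .4 4.5 4 0; .616 .4 4.5 4 0; .616 .4 4.5 4 0; .616 .4 4.5 3 0; .616 .3 4 0 0' && python3 -m jog '.616 0 0 0 0;.616 0 0 0 0' && python3 st.py
```

```text
time_s: 47.65
tcp_pos: [0.5771, 0.1443, 0.1282]
ee_rot: [[-0.085, -0.996, 0.001], [-0.996, 0.085, 0.001], [-0.001, -0.001, -1.0]]
wrist_force: [-0.2, -0.2, -0.9]
gripper_width: 0.62
gripper_force: 14.8
time_s: 48.28
tcp_pos: [0.5763, 0.1416, 0.1716]
ee_rot: [[-0.087, -0.996, -0.001], [-0.996, 0.087, -0.001], [0.001, 0.0, -1.0]]
wrist_force: [-1.0, -5.3, -3.7]
gripper_width: 0.618
gripper_force: 13.3
time_s: 48.9
tcp_pos: [0.5776, 0.1574, 0.1985]
ee_rot: [[-0.087, -0.996, -0.0], [-0.996, 0.087, -0.002], [0.002, 0.0, -1.0]]
wrist_force: [-1.3, -7.0, -1.9]
gripper_width: 0.619
gripper_force: 13.3
stand -0.08705157941463476 0.0004918919507005991 0.19854357590988286 175.00943700042973
time_s: 49.52
tcp_pos: [0.5798, 0.18, 0.2139]
ee_rot: [[-0.087, -0.996, 0.001], [-0.996, 0.087, -0.001], [0.001, -0.001, -1.0]]
wrist_force: [-1.0, -6.7, 1.3]
gripper_width: 0.615
gripper_force: 13.3
time_s: 49.78
tcp_pos: [0.58, 0.1804, 0.2139]
ee_rot: [[-0.086, -0.996, 0.001], [-0.996, 0.086, -0.0], [0.0, -0.001, -1.0]]
wrist_force: [-1.7, -4.8, 0.2]
gripper_width: 0.623
gripper_force: 13.3
stand -0.06396307887603195 0.0001684119828436965 0.21388837277716705 175.04269990874317
```

```bash
python3 -m jog '.616 -1.5 -18 0 0; .616 -1.6 -18 0 0; .616 0 0 0 0; .616 0 0 0 0' && python3 -m jog '.616 0 0 -25 0; .616 0 0 -25 0; .616 0 0 -25 0; .616 0 0 -20 0; .616 0 0 -10 0'&& python3 -m jog '.616 0 0 -4 0; .616 0 0 -3 0; .616 0 0 0 0' && python3 -m jog '.616 0 0 -3 0; .616 0 0 -3 0;.616 0 0 0 0'
```

```text
time_s: 50.28
tcp_pos: [0.5769, 0.1443, 0.2131]
ee_rot: [[-0.087, -0.996, 0.001], [-0.996, 0.087, 0.001], [-0.001, -0.001, -1.0]]
wrist_force: [-0.2, 0.5, -0.3]
gripper_width: 0.62
gripper_force: 13.3
time_s: 50.9
tcp_pos: [0.5762, 0.1446, 0.1066]
ee_rot: [[-0.086, -0.996, -0.001], [-0.996, 0.086, -0.001], [0.001, 0.001, -1.0]]
wrist_force: [-0.8, -0.0, -1.3]
gripper_width: 0.616
gripper_force: 13.3
time_s: 51.28
tcp_pos: [0.5767, 0.1449, 0.1034]
ee_rot: [[-0.086, -0.996, 0.001], [-0.996, 0.086, 0.0], [-0.001, -0.001, -1.0]]
wrist_force: [-4.6, 0.6, 7.4]
gripper_width: 0.62
gripper_force: 13.8
time_s: 51.65
tcp_pos: [0.5779, 0.1467, 0.1016]
ee_rot: [[-0.084, -0.996, 0.006], [-0.996, 0.084, 0.003], [-0.003, -0.006, -1.0]]
wrist_force: [-10.7, 5.1, 23.9]
gripper_width: 0.619
gripper_force: 18.9
```

```bash
python3 -m jog '.63 0 0 3 0; .66 0 0 2 0; .70 0 0 0 0; .75 0 0 0 0; .75 0 0 0 0' && python3 -m jog '.75 0 0 20 0; .75 0 0 40 0; .75 0 0 50 0; .5 0 -50 0 0;.5 0 -60 0 0' &&  python3 -m jog '0 0 -60 0 0; 0 0 -20 0 0; 0 0 0 0 0;0 0 0 0 0'
python3 - <<'E'
from h import *
D=[]
s=cap("side");c=cap("scene");w=cap("wrist")
for k in(s["pixels"][110:210,240:360],c["pixels"][180:280,290:410]): D.append(cv2.resize(k[:,:,::-1],(396,330),interpolation=3))
cv2.imwrite("pics/c4.png",np.vstack([np.hstack(D),np.pad(cv2.resize(w["pixels"][:,:,::-1],(352,264)),((0,0),(0,440),(0,0)))]))
g=cv2.cvtColor(s["pixels"],cv2.COLOR_RGB2GRAY)
p=(.577,.1445);u=int(proj(s,(p[0],p[1]-.027,.08))[0]); print(proj(s,(p[0],p[1]-.027,.13))[1],proj(s,(p[0],p[1]-.027,.03))[1]); print([(v,int(g[v,u])) for v in range(146,196,2)])
E
python3 st.py
```

```text
time_s: 52.28
tcp_pos: [0.5764, 0.1442, 0.0993]
ee_rot: [[-0.087, -0.996, -0.001], [-0.996, 0.087, -0.0], [0.001, 0.001, -1.0]]
wrist_force: [-0.5, 0.2, 0.9]
gripper_width: 0.738
gripper_force: 0.0
time_s: 52.9
tcp_pos: [0.5767, 0.0341, 0.2104]
ee_rot: [[-0.084, -0.996, 0.001], [-0.996, 0.084, 0.001], [-0.001, -0.001, -1.0]]
wrist_force: [-0.0, -0.8, 0.3]
gripper_width: 0.603
gripper_force: 0.0
time_s: 53.4
tcp_pos: [0.5766, -0.0447, 0.2096]
ee_rot: [[-0.086, -0.996, -0.0], [-0.996, 0.086, 0.0], [-0.0, 0.0, -1.0]]
wrist_force: [-0.1, 0.2, -0.1]
gripper_width: 0.155
gripper_force: 0.0
162.47180683700827 188.78238551819163
[(146, 32), (148, 33), (150, 30), (152, 42), (154, 39), (156, 36), (158, 35), (160, 41), (162, 36), (164, 85), (166, 107), (168, 106), (170, 101), (172, 103), (174, 102), (176, 104), (178, 105), (180, 103), (182, 103), (184, 102), (186, 104), (188, 87), (190, 134), (192, 153), (194, 174)]
stand -0.28815013727452193 -0.016129012708897043 0.20974450975368536 175.13357926339634
```

View pics/c4.png

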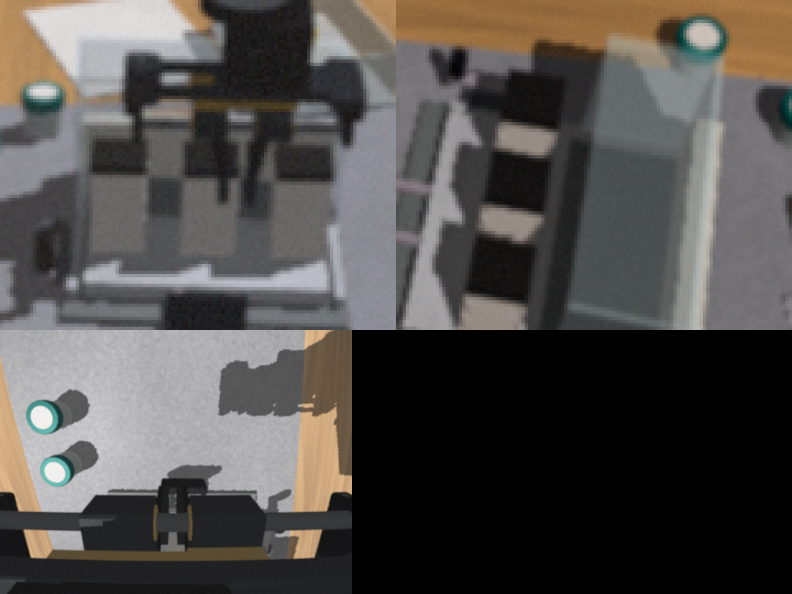

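All three pots stand on their pegs (dark bases at (118,158), (210,158), (305,158)). Now push the carriage home.

```bash
python3 -m jog '0 -16 0 0 0; 0 0 0 -50 0; 0 0 0 -50 0; 0 0 0 -40 0; 0 0 0 -25 0' && python3 -m jog '0 2 22 0 0; 0 1 12 0 0; 0 1 10 0 0; 0 1 10 0 0; 0 1 10 0 0' && python3 -m jog '0 1 12 0 0; 0 1 12 0 0; 0 1 12 0 0; 0 1 12 0 0; 0 1 12 0 0' && python3 st.py && python3 -m jog '0 .7 8 0 0; 0 .5 6 0 0; 0 .2 3 0 0; 0 0 0 0 0' && python3 st.py
```

```text
time_s: 54.18
tcp_pos: [0.5596, -0.0448, 0.0427]
ee_rot: [[-0.085, -0.996, -0.003], [-0.996, 0.085, -0.0], [0.001, 0.003, -1.0]]
wrist_force: [-0.2, 0.1, -0.8]
gripper_width: 0.005
gripper_force: 0.0
time_s: 54.8
tcp_pos: [0.5666, 0.0186, 0.0452]
ee_rot: [[-0.087, -0.996, 0.0], [-0.996, 0.087, -0.0], [0.0, -0.0, -1.0]]
wrist_force: [0.0, -2.8, 0.5]
gripper_width: 0.003
gripper_force: 1.2
time_s: 55.42
tcp_pos: [0.5717, 0.0792, 0.0448]
ee_rot: [[-0.087, -0.996, 0.0], [-0.996, 0.087, 0.0], [-0.0, -0.0, -1.0]]
wrist_force: [1.1, -3.3, -0.2]
gripper_width: 0.004
gripper_force: 1.3
stand -0.16546774331105255 -0.0003914982669676985 0.04483497828790311 175.03400283468076
time_s: 55.92
tcp_pos: [0.5724, 0.0956, 0.0445]
ee_rot: [[-0.087, -0.996, -0.001], [-0.996, 0.087, 0.0], [-0.0, 0.001, -1.0]]
wrist_force: [0.1, -0.1, 0.4]
gripper_width: 0.007
gripper_force: 0.0
stand -0.14904849628019556 0.00033451701564577476 0.044515538683968486 175.02104452707894
```

Continue gently until the stop shows in the force.

```bash
python3 -m jog '0 .2 3 0 0; 0 0 0 0 0' | grep -E "tcp|wrist"; python3 -m jog '0 .2 3 0 0; 0 0 0 0 0'| grep -E "tcp|wrist"; python3 -m jog '0 .2 2 0 0; 0 0 0 0 0'| grep -E "tcp|wrist"; python3 -m jog '0 .2 2 0 0; 0 0 0 0 0'| grep -E "tcp|wrist"
```

```text
tcp_pos: [0.5723, 0.0967, 0.0445]
wrist_force: [0.9, -5.0, 0.6]
tcp_pos: [0.5722, 0.0969, 0.0445]
wrist_force: [2.1, -15.7, 1.4]
tcp_pos: [0.5722, 0.0971, 0.0446]
wrist_force: [4.5, -22.7, 2.1]
tcp_pos: [0.5721, 0.0972, 0.0446]
wrist_force: [6.1, -28.7, 2.0]
```

Carriage is home against its stop. Back off and grasp the knob at (0.417, 0.0755).

```bash
python3 -m jog '0 -1 -22 0 0; 0 0 0 50 0; .5 0 0 50 0; .5 -50 3 0 0; .5 -50 3 0 0' && python3 -m jog '.5 -55 0 0 0; .5 0 0 0 0; .5 0 0 0 0'
python3 - <<'E'
from h import *
s=r.sense();print("to knob",(np.array([.4168,.0757,.062])-s["tcp_pos"])*1000)
c=cap("wrist"); g=cv2.cvtColor(c["pixels"],cv2.COLOR_RGB2GRAY)
P=proj(c,(.4168,.0757,.082)); print(P)
m=(g<40).astype(np.uint8); m[:int(P[1]-25)]=0; m[int(P[1]+25):]=0; m[:,:int(P[0]-30)]=0; m[:,int(P[0]+30):]=0
for k in cv2.findContours(m,0,1)[0]:
    if cv2.contourArea(k)>60: print(cv2.contourArea(k),cv2.boundingRect(k))
h=proj(c,(.4232,.1500,.06)); print(h)
E
```

```text
time_s: 57.55
tcp_pos: [0.4716, 0.0897, 0.1452]
ee_rot: [[-0.088, -0.996, 0.001], [-0.996, 0.088, 0.002], [-0.002, -0.001, -1.0]]
wrist_force: [0.0, 0.6, 0.3]
gripper_width: 0.262
gripper_force: 0.0
time_s: 57.92
tcp_pos: [0.4183, 0.09, 0.1454]
ee_rot: [[-0.086, -0.996, 0.002], [-0.996, 0.086, 0.001], [-0.001, -0.002, -1.0]]
wrist_force: [1.2, -0.3, -0.2]
gripper_width: 0.49
gripper_force: 0.0
to knob [ -1.46265428 -14.27287438 -83.44668302]
[276.4582159 211.4419462]
294.0 (268, 201, 22, 21)
[276.34525765 292.0149309 ]
```

```bash
python3 -m jog '.5 -1 -14 -45 0; .5 0 0 -30 0; .5 0 0 -8 0; .5 0 0 0 0;0 0 0 0 0' && python3 -m jog '0 0 0 0 0; 0 0 0 0 0;0 0 0 0 0' && python3 -m jog '0 9.6 .2 0 0; 0 9.6 .6 0 0; 0 9.3 2.4 0 0; 0 9.2 3.4 0 0; 0 0 0 0 0' && python3 -m jog '0 8.2 4.7 0 0; 0 8.1 5.7 0 0; 0 6.8 6.8 0 0;0 6.2 7.5 0 0; 0 0 0 0 0'
```

```text
time_s: 58.6
tcp_pos: [0.4178, 0.076, 0.0627]
ee_rot: [[-0.086, -0.996, 0.002], [-0.996, 0.086, 0.001], [-0.001, -0.002, -1.0]]
wrist_force: [0.2, -0.4, 0.6]
gripper_width: 0.45
gripper_force: 0.0
time_s: 58.98
tcp_pos: [0.4166, 0.0754, 0.0622]
ee_rot: [[-0.086, -0.996, 0.0], [-0.996, 0.086, 0.0], [-0.0, -0.0, -1.0]]
wrist_force: [-0.7, -0.1, 2.5]
gripper_width: 0.188
gripper_force: 29.9
time_s: 59.6
tcp_pos: [0.4559, 0.0805, 0.0623]
ee_rot: [[-0.086, -0.996, 0.001], [-0.996, 0.086, -0.003], [0.003, -0.001, -1.0]]
wrist_force: [4.1, -10.5, 1.9]
gripper_width: 0.14
gripper_force: 26.8
time_s: 60.22
tcp_pos: [0.485, 0.1071, 0.0619]
ee_rot: [[-0.087, -0.996, 0.002], [-0.996, 0.087, 0.001], [-0.001, -0.002, -1.0]]
wrist_force: [2.5, -1.2, 0.4]
gripper_width: 0.011
gripper_force: 1.1
```

```bash
python3 -m jog '0 0 -25 0 0; 0 0 0 50 0; 0 0 0 50 0; 0 0 -25 30 0; 0 0 0 0 0' && python3 -m jog '0 0 0 0 0;0 0 0 0 0'
python3 - <<'E'
from h import *
c=cap("wrist","wk"); print(c["o"]); g=cv2.cvtColor(c["pixels"],cv2.COLOR_RGB2GRAY)
# expected knob pixel along the arc and darkness there
for a in range(-95,0,6):
    p=(.4232+.074*np.cos(np.radians(a)),.15+.074*np.sin(np.radians(a)),.082); q=proj(c,p); u,v=q.astype(int)
    print(a,q.round(),int(g[v-5:v+6,u-5:u+6].mean()) if 5<v<414 and 5<u<554 else None, int(g[v-2:v+3,u-2:u+3].max()) if 5<v<414 else None)
E
```

```text
time_s: 60.85
tcp_pos: [0.4844, 0.0564, 0.1941]
ee_rot: [[-0.088, -0.996, 0.005], [-0.996, 0.088, 0.003], [-0.003, -0.005, -1.0]]
wrist_force: [-0.7, 0.4, 0.5]
gripper_width: 0.005
gripper_force: 0.0
time_s: 61.1
tcp_pos: [0.4828, 0.0568, 0.1904]
ee_rot: [[-0.086, -0.996, -0.003], [-0.996, 0.086, -0.001], [0.001, 0.003, -1.0]]
wrist_force: [0.4, -0.5, -0.3]
gripper_width: 0.006
gripper_force: 0.0
[ 0.47728191 -0.02181486  0.3441658 ]
-95 [356. 228.] 175 178
-89 [347. 229.] 177 182
-83 [338. 230.] 170 181
-77 [329. 233.] 116 91
-71 [320. 236.] 185 216
-65 [312. 240.] 97 103
-59 [304. 244.] 73 76
-53 [297. 250.] 70 77
-47 [290. 256.] 40 57
-41 [284. 262.] 26 32
-35 [279. 269.] 29 33
-29 [275. 276.] 29 34
-23 [272. 284.] 31 40
-17 [270. 291.] 42 54
-11 [269. 299.] 54 58
-5 [268. 306.] 57 61
```

```bash
python3 -m jog '0 0 0 45 0; 0 -6 45 0 0; 0 -6 45 0 0; 0 0 0 0 0; 0 0 0 0 0'
cat > kn.py <<'E'
from h import *
c=cap("wrist"); g=cv2.cvtColor(c["pixels"],cv2.COLOR_RGB2GRAY)
for a in range(-98,8,5):
    p=(.4232+.074*np.cos(np.radians(a)),.15+.074*np.sin(np.radians(a)),.082); q=proj(c,p); u,v=q.astype(int)
    b=(.4232+.045*np.cos(np.radians(a)),.15+.045*np.sin(np.radians(a)),.05); x,y=proj(c,b).astype(int)
    print(a,q.round(),int(g[v-4:v+5,u-4:u+5].mean()),int(g[v-4:v+5,u-4:u+5].max()),"arm",int(g[y-1:y+2,x-1:x+2].mean()))
E
python3 kn.py
```

```text
time_s: 61.78
tcp_pos: [0.4713, 0.1467, 0.236]
ee_rot: [[-0.086, -0.996, -0.002], [-0.996, 0.086, -0.001], [0.001, 0.002, -1.0]]
wrist_force: [-0.1, 0.6, 0.4]
gripper_width: 0.002
gripper_force: 0.0
-98 [334. 118.] 198 206 arm 202
-93 [326. 118.] 200 207 arm 198
-88 [319. 118.] 202 208 arm 200
-83 [312. 120.] 156 205 arm 171
-78 [305. 121.] 118 212 arm 99
-73 [298. 124.] 167 236 arm 93
-68 [292. 127.] 171 224 arm 216
-63 [285. 131.] 165 168 arm 231
-58 [279. 135.] 166 169 arm 212
-53 [274. 139.] 166 170 arm 146
-48 [269. 144.] 167 171 arm 84
-43 [264. 150.] 162 171 arm 85
-38 [260. 156.] 169 173 arm 84
-33 [257. 162.] 143 173 arm 84
-28 [254. 168.] 76 172 arm 122
-23 [252. 174.] 71 153 arm 215
-18 [250. 181.] 100 170 arm 218
-13 [249. 188.] 149 174 arm 220
-8 [248. 194.] 101 164 arm 171
-3 [248. 201.] 84 87 arm 118
2 [249. 207.] 85 95 arm 119
7 [250. 214.] 104 121 arm 105
```

Run:
```python
from h import *
c=cap("wrist"); g=cv2.cvtColor(c["pixels"],cv2.COLOR_RGB2GRAY)
for v in range(150,204,3): print(v,g[v,226:312:3].tolist())
```

```text
150 [86, 86, 85, 87, 86, 155, 169, 169, 171, 169, 170, 168, 167, 171, 161, 123, 85, 87, 85, 85, 86, 86, 85, 118, 225, 233, 143, 98, 97]
153 [85, 85, 86, 86, 102, 162, 169, 170, 171, 171, 172, 172, 169, 167, 90, 87, 84, 87, 84, 85, 85, 85, 87, 128, 227, 233, 142, 96, 97]
156 [84, 86, 86, 99, 128, 173, 171, 172, 170, 170, 171, 172, 170, 143, 88, 87, 85, 85, 84, 85, 85, 87, 101, 189, 234, 233, 127, 98, 102]
159 [87, 90, 136, 165, 172, 171, 174, 173, 171, 171, 171, 172, 172, 116, 84, 83, 84, 85, 85, 84, 83, 84, 103, 231, 234, 233, 129, 100, 110]
162 [110, 162, 173, 173, 174, 174, 173, 173, 171, 154, 145, 165, 170, 111, 81, 84, 86, 85, 85, 83, 83, 84, 101, 232, 234, 232, 121, 99, 97]
165 [168, 172, 172, 170, 174, 172, 173, 171, 165, 112, 54, 66, 125, 138, 132, 85, 86, 84, 82, 86, 86, 84, 91, 222, 223, 232, 114, 99, 102]
168 [174, 174, 172, 171, 175, 172, 171, 171, 108, 32, 32, 26, 35, 93, 114, 135, 134, 121, 83, 87, 84, 86, 87, 119, 132, 150, 104, 88, 87]
171 [170, 172, 172, 173, 174, 174, 172, 153, 48, 49, 45, 37, 29, 76, 106, 104, 113, 111, 88, 85, 85, 84, 86, 119, 120, 119, 81, 80, 80]
[... 704 characters left out ...]
8, 156]
189 [169, 172, 172, 170, 165, 165, 174, 170, 170, 165, 164, 162, 163, 135, 118, 119, 120, 134, 171, 213, 220, 219, 218, 217, 218, 218, 217, 216, 213]
192 [120, 106, 103, 104, 92, 90, 138, 112, 101, 105, 102, 87, 104, 120, 122, 120, 120, 117, 119, 123, 150, 194, 216, 219, 216, 217, 216, 217, 201]
195 [84, 86, 85, 85, 85, 87, 84, 83, 84, 87, 86, 85, 85, 92, 106, 118, 121, 119, 120, 121, 119, 118, 131, 169, 217, 217, 216, 203, 163]
198 [87, 89, 84, 85, 86, 86, 83, 86, 83, 83, 85, 87, 85, 84, 86, 85, 98, 111, 119, 116, 118, 117, 118, 117, 175, 149, 188, 166, 169]
201 [87, 88, 86, 83, 85, 83, 82, 83, 84, 84, 85, 85, 84, 87, 83, 86, 85, 86, 88, 88, 79, 112, 98, 115, 121, 110, 80, 125, 126]
```

Knob sits at about −21° (image ≈(254,177)); 16° short of locked. Push it the rest of the way with closed fingers from the right.

```bash
python3 -m jog '0 12 -31 0 0; 0 11 -31 0 0; 0 0 0 -60 0; 0 0 0 -60 0; 0 0 0 -54 0' && python3 -m jog '0 0 0 0 0; 0 0 8 0 0; 0 0 8 0 0; 0 0 8 0 0; 0 0 0 0 0' && python3 -m jog '0 0 6 0 0; 0 0 5 0 0; 0 0 0 0 0' && python3 -m jog '0 0 4 0 0; 0 0 0 0 0'
```

```text
time_s: 62.5
tcp_pos: [0.4945, 0.0834, 0.0612]
ee_rot: [[-0.089, -0.996, 0.0], [-0.996, 0.089, 0.0], [-0.0, -0.0, -1.0]]
wrist_force: [0.7, 0.5, 0.7]
gripper_width: 0.004
gripper_force: 0.0
time_s: 63.12
tcp_pos: [0.4951, 0.1098, 0.0638]
ee_rot: [[-0.086, -0.996, 0.002], [-0.996, 0.086, 0.001], [-0.001, -0.002, -1.0]]
wrist_force: [-0.4, -0.8, 0.7]
gripper_width: 0.003
gripper_force: 0.0
time_s: 63.5
tcp_pos: [0.4945, 0.1201, 0.0627]
ee_rot: [[-0.086, -0.996, -0.0], [-0.996, 0.086, 0.0], [-0.0, 0.0, -1.0]]
wrist_force: [0.9, -0.9, -0.7]
gripper_width: 0.002
gripper_force: 0.0
time_s: 63.75
tcp_pos: [0.4945, 0.1239, 0.0626]
ee_rot: [[-0.087, -0.996, -0.0], [-0.996, 0.087, -0.0], [0.0, 0.0, -1.0]]
wrist_force: [0.5, -0.0, 0.1]
gripper_width: 0.002
gripper_force: 0.1
```

```bash
python3 -m jog '0 0 3 0 0; 0 0 0 0 0' | grep -E "tcp|wrist"; python3 -m jog '0 0 2 0 0; 0 0 0 0 0' | grep -E "tcp|wrist"; python3 -m jog '0 0 2 0 0; 0 0 0 0 0' | grep -E "tcp|wrist"
```

```text
tcp_pos: [0.4946, 0.1268, 0.0627]
wrist_force: [-0.2, 0.0, -0.8]
tcp_pos: [0.4947, 0.1288, 0.0628]
wrist_force: [-0.1, -1.2, -0.6]
tcp_pos: [0.4947, 0.1308, 0.0628]
wrist_force: [0.2, -0.7, -0.3]
```

```bash
python3 -m jog '0 0 2 0 0; 0 0 0 0 0' | grep -E "tcp|wrist"; python3 -m jog '0 0 2 0 0; 0 0 0 0 0' | grep -E "tcp|wrist"; python3 -m jog '0 0 2 0 0; 0 0 0 0 0' | grep -E "tcp|wrist"; python3 -m jog '0 0 -15 0 0; 0 0 0 60 0; 0 0 0 60 0; 0 -6 15 55 0;0 -6 15 0 0'| grep -E "tcp|wrist"; python3 -m jog '0 -6 0 0 0; 0 0 0 0 0;0 0 0 0 0' | grep tcp; python3 kn.py
python3 - <<'E'
from h import *
c=cap("wrist"); g=cv2.cvtColor(c["pixels"],cv2.COLOR_RGB2GRAY); u,v=proj(c,(.4969,.1435,.082)).astype(int)
print(u,v); 
for y in range(v-24,v+24,3): print(y,g[y,u-24:u+40:3].tolist())
E
```

```text
tcp_pos: [0.4947, 0.1328, 0.0628]
wrist_force: [0.9, -0.8, 0.3]
tcp_pos: [0.4946, 0.1341, 0.0628]
wrist_force: [0.9, -4.7, 0.1]
tcp_pos: [0.4945, 0.1344, 0.0629]
wrist_force: [3.2, -11.5, 1.6]
tcp_pos: [0.485, 0.1535, 0.2431]
wrist_force: [1.3, 0.6, -1.3]
tcp_pos: [0.4763, 0.1511, 0.2366]
-98 [339. 112.] 198 205 arm 202
-93 [331. 112.] 200 208 arm 199
-88 [324. 113.] 202 208 arm 199
-83 [317. 114.] 173 208 arm 195
-78 [310. 116.] 117 167 arm 104
-73 [303. 118.] 166 235 arm 95
-68 [297. 121.] 174 233 arm 194
-63 [290. 125.] 165 169 arm 233
-58 [284. 129.] 166 170 arm 232
-53 [279. 134.] 167 170 arm 186
-48 [274. 139.] 168 171 arm 164
-43 [269. 144.] 169 172 arm 134
-38 [265. 150.] 171 176 arm 88
-33 [262. 156.] 171 174 arm 85
-28 [259. 163.] 171 174 arm 85
-23 [256. 169.] 171 175 arm 85
-18 [255. 176.] 171 174 arm 85
-13 [253. 182.] 147 173 arm 85
-8 [253. 189.] 61 170 arm 88
-3 [253. 196.] 54 85 arm 168
2 [254. 202.] 70 98 arm 219
7 [255. 209.] 82 120 arm 218
253 192
168 [173, 172, 172, 171, 172, 174, 173, 171, 172, 172, 171, 172, 170, 170, 163, 120, 98, 85, 86, 85, 85, 86]
171 [171,
[... 852 characters left out ...]
5, 84, 85, 85, 61, 60, 60, 56, 45, 26, 122, 180, 212, 218, 219, 218, 218, 218, 220, 217]
198 [85, 86, 88, 85, 83, 84, 73, 80, 67, 59, 53, 45, 189, 206, 207, 208, 208, 210, 209, 211, 210, 210]
201 [87, 86, 85, 85, 85, 83, 93, 88, 69, 57, 53, 44, 83, 87, 79, 70, 72, 73, 75, 76, 77, 78]
204 [84, 86, 85, 87, 86, 85, 81, 92, 69, 57, 51, 54, 86, 86, 77, 63, 63, 64, 59, 63, 61, 61]
207 [101, 99, 101, 97, 96, 96, 93, 78, 68, 55, 59, 90, 96, 96, 87, 69, 70, 70, 65, 66, 66, 64]
210 [109, 111, 110, 111, 111, 110, 112, 110, 101, 100, 110, 109, 111, 112, 110, 108, 108, 108, 106, 109, 107, 86]
213 [122, 123, 121, 120, 123, 122, 123, 122, 121, 120, 121, 121, 120, 120, 121, 121, 120, 121, 120, 120, 121, 95]
```

Run:
```python
from h import *
O=np.array([.5857,.2441]);ex=np.array([.0872,.9962]);ey=np.array([-.9962,.0872])
c=cap("wrist"); g=cv2.cvtColor(c["pixels"],cv2.COLOR_RGB2GRAY)
for x in(-.137,-.123): print("pull pred",x,proj(c,(*(O+x*ex),.059)))
u,v=proj(c,(*(O-.137*ex),.059)).astype(int); print([(y,int(g[y,u])) for y in range(v-14,v+22,2)])
s=cap("side"); gs=cv2.cvtColor(s["pixels"],cv2.COLOR_RGB2GRAY)
for yy in(-.09,0,.09):
    p=O+yy*ey-.027*ex; q=O+yy*ey+.027*ex
    a=[proj(s,(*q,.13)),proj(s,(*p,.13)),proj(s,(*p,.03))]; u=int(a[1][0]); print([float(t[1].round()) for t in a],[(v,int(gs[v,u])) for v in range(int(a[0][1])-6,int(a[2][1])+8,2)])
print(r.sense()["time_s"])
```

```text
pull pred -0.137 [174.39342287 159.26969382]
pull pred -0.123 [175.52055601 173.15990047]
[(145, 95), (147, 84), (149, 86), (151, 87), (153, 81), (155, 46), (157, 31), (159, 37), (161, 51), (163, 64), (165, 68), (167, 78), (169, 82), (171, 61), (173, 79), (175, 86), (177, 87), (179, 87)]
[140.0, 148.0, 173.0] [(134, 118), (136, 118), (138, 125), (140, 46), (142, 28), (144, 28), (146, 25), (148, 35), (150, 87), (152, 95), (154, 100), (156, 99), (158, 94), (160, 97), (162, 96), (164, 98), (166, 98), (168, 98), (170, 96), (172, 88), (174, 82), (176, 80), (178, 107), (180, 142)]
[140.0, 147.0, 173.0] [(133, 123), (135, 117), (137, 115), (139, 55), (141, 28), (143, 26), (145, 30), (147, 34), (149, 90), (151, 99), (153, 97), (155, 99), (157, 97), (159, 100), (161, 95), (163, 97), (165, 98), (167, 100), (169, 99), (171, 89), (173, 78), (175, 80), (177, 80), (179, 79)]
[139.0, 146.0, 172.0] [(132, 173), (134, 153), (136, 163), (138, 65), (140, 24), (142, 35), (144, 31), (146, 37), (148, 85), (150, 99), (152, 99), (154, 100), (156, 97), (158, 98), (160, 98), (162, 97), (164, 97), (166, 100), (168, 88), (170, 49), (172, 35), (174, 35), (176, 36), (178, 46)]
66.45
```

Pots stand at the home positions as predicted, the pull edge is home, the lever is at its stop and the gripper is clear. Hand in.

```bash
python3 -c "
from station import r
print(r.finish_job())"
```

```text
the job is handed in; nothing more can be done
None
```

The job is handed in: all three pots stand mouth-down on their pegs, the carriage is home under the hood and the lever is swung back to its locked stop. No verdict came back. One pot slipped out of the gripper early on and fell flat on the bench; it was picked up again and placed normally.

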